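Leak check: load the latched chamber and aim the inspection camera

TASK

Press the green pad on the leak-check chamber's clear cover once, so that its push-push latch lets go and the cover springs open, and stand every orange-capped jar upright on the chamber floor. Then swing the cover down and press it home again so that it stays latched when you let go, and last of all use the red ball handle to swivel and tilt the inspection camera until it looks straight at the bullseye in the middle of the chamber floor. Leave the blue-capped jar and everything else on the bench where they are.

Things in the scene. Friction and masses are not known exactly. Their poses are not given: they have to be found in the camera images.
- chamber: Leak-check chamber, fixed: white plinth 260 x 260 x 45; its flat top, without rim, is the chamber floor, with a red and white bullseye (84 dia) in the middle. Origin: centre of the underside, z up. Its hinged cover spans the middle 220 x 220: hinge line along chamber x at y = +110, z = 50, latch at y = -110. The open cover stands upright on the hinge side, a wall from y = +110 outwards, up to 270 above the bench; the floor is then free from above.
- chamber_mark (a point): Centre of the bullseye on the chamber floor (chamber frame 0, 0, 45).
- cover (a joint): Angle (rad) of the clear hood-shaped cover, 220 x 220 x 90, walls 4, no bottom: 0 = latched shut, 1.6 = open, upright. Unless latched, a damped spring swings it fully open in about 3 s. Push-push latch: from shut, press the pad about 11 mm farther down to the stop (-0.057 rad, 2 to 4 N) and let go: it is free and swings up after the finger. Relatching: see cover_hinge.
- cover_pad (a point): Centre of the outer face of the green pad on the cover, 70 (chamber x) x 35, near the latch edge: 190 from the hinge line, 93 above it when shut, so 143 above the bench. Moves with the cover; z is the outward normal. Open, it faces away from the chamber, about 98 past the hinge line and 237 above the bench.
- cover_hinge (a point): Middle of the hinge line (chamber 0, 110, 50); turns with the cover, x along the hinge. To relatch: push the open cover over and down on its outside near the pad (2 to 4 N), on past shut to the stop (-0.055 rad), then let go: it returns to 0 and stays. Not pressed to the stop, it springs open again (or, if latched, stays latched).
- cam_swivel (a joint): Swivel of the inspection camera about the vertical axis of its stand, rad, grows to the left (counter-clockwise from above); range -1.3 to 1.0, stays where left (stiff: 0.15 N m).
- cam_tilt (a joint): Tilt of the camera about its own level y axis, rad, 0 = level, grows nose-down; range -0.5 to 0.9, stays where left (stiff: 0.15 N m).
- cam_pivot (a point): Where the camera's swivel and tilt axes cross, 200 above the bench, in the middle of the white camera head (70 x 64 x 45; black lens on its front, to 63 ahead). It turns with the head: its x axis is the viewing line out of the lens, y left, z up.
- cam_knob (a point): Centre of the red ball, 32 dia, at the end of the straight 8 mm handle rod that sticks out at the camera's back: 130 behind cam_pivot on the viewing line, so moving the ball sets both swivel and tilt (about 1.5 N).
- cam_stand: Fixed camera stand: dark foot 96 dia x 12, post 22 dia up to 165. Origin: centre of the underside.
- jar1: Closed clear sample jar with an ORANGE cap, standing: body 48 dia and 44 high, cap 38 dia on top, 62 high over all, 0.08 to 0.17 kg. Origin: centre of the underside, z up. May be absent.
- jar2: Closed clear sample jar with an ORANGE cap, standing: body 48 dia and 44 high, cap 38 dia on top, 62 high over all, 0.08 to 0.17 kg. Origin: centre of the underside, z up. May be absent.
- jar3: Closed clear sample jar with an ORANGE cap, standing: body 48 dia and 44 high, cap 38 dia on top, 62 high over all, 0.08 to 0.17 kg. Origin: centre of the underside, z up. May be absent.
- jar4: Closed clear sample jar with an ORANGE cap, standing: body 48 dia and 44 high, cap 38 dia on top, 62 high over all, 0.08 to 0.17 kg. Origin: centre of the underside, z up. May be absent.
- blue_jar: closed sample jar like the others but with a BLUE cap; stays where it is. Origin: centre of the underside
- beaker: clear empty beaker, 70 dia x 85 high, bystander. Origin: centre of the underside
- tip_box: blue box 120 x 80 x 60, bystander. Origin: centre of the underside
- spray: white bottle with red cap, 64 dia x 160 high, bystander. Origin: centre of the underside
- spanner: steel spanner 160 long, bystander. Origin: centre of the underside
- steel_tray: empty metal tray 90 x 130 x 25, bystander. Origin: centre of the underside
- tape_roll: yellow disc 80 dia x 30 high, bystander. Origin: centre of the underside
Not all that is in view belongs to the job. What is shaped like the jar4 but brown is not meant.

How it is judged:
By the outcome, as a careful person would: the job done as asked, in the order asked, and still so for the second after the job is handed in, with the robot touching nothing.
Of jar1, jar2, jar3, jar4 only 2 to 4 are there at a start; the rules pass over those that are not, and their reading is None.
At some moment in a run one of jar1, jar2, jar3, jar4 may be knocked a few centimetres aside while the robot is not near it.
It also fails if it takes over 210 s, if anything falls off the work surface, if the arm or the gripper's body presses on something with over 40 N, if the wrist force passes 120 N, or if a joint passes its speed limit or range.

ROBOT

A 6-joint arm with a two-finger parallel gripper is mounted at the origin on the work surface. World frame = base frame: x ahead of the robot, y to its left, z up, the work surface at z = 0. Lengths are in mm, angles in rad, forces in N, time in s.
With the tool pointing down it reaches from about 275 to 1000 mm from the base axis. Payload 8.4 kg.
Tool frame: the origin (TCP) lies at the very end of the fingers, on their centre line; the grasp point (between the pads) lies 19 mm behind it; z points along the fingers, x is the direction in which the jaws open and shut, and the axes are right-handed (so a half turn about z gives the same grasp; the last joint's range is limited). The gripper opens to 85 mm and grips with 20 to 120 N. Pads are 22 mm wide; open, the fingers measure 114 mm over their backs; the gripper's body (76 mm by 85 mm) begins 54 mm behind the grasp point. The pads swing forward as they close: fully open they stand 13 mm farther back than shut.
Start: joints at [-0.002, 0.353, 1.633, -0, 1.155, -0.002], TCP at [625.002, -0, 231.281] pointing down, gripper open.
Joint ranges: [-2.63, 2.63], [-0.92, 2.1], [0.06, 2.66], [-1.3, 4.44], [0, 2.69], [-3.02, 3.02]. Speed limits (rad/s): [2.22, 2.22, 2.79, 3.14, 3.14, 3.14].

INTERFACE

Orientations are given as [roll, pitch, yaw] about the fixed x, y, z axes, in that order (R = Rz(yaw) Ry(pitch) Rx(roll)).
In Python, from rig import r gives the robot as it stands.
- The arm moves only by the tool arm_command, never from a script. Its argument "targets" is a list of rows, each a list of 6 numbers: the shift along the tool's x, y, z in m, then the turn, a rotation vector about the tool's x, y, z in rad. A call has 1 to 20 rows; each row shifts and turns the commanded pose from where the row before left it, along the tool's axes as they then stand; what a row does not reach is not made up. A row lasts 1/12 s, in which the tool goes at most 41.7 mm and 7.16 degrees, less where a joint would pass 70% of its speed; a pose out of reach is approached as far as the arm can. A call is refused whole if a number of a shift passes 0.0417 or a number of a turn 0.125, either way. A call with a gripper value outside its range is refused whole. "fingers" is the finger opening in m, from 0 to 0.0854, set as the call begins (left out, the last holds). The fingers move at their own pace and stop on an object; "squeeze" is the grip in N (left out, the last holds). Time passes only in rows, so rows that do not move let the fingers close. It gives the time, the measured TCP pose, the force and the opening at its end, in the units of the state.
- r.sense(): the state, without advancing time (a new reading comes with each control period).
- r.grab_frame(name): name is "scene" or "side" or "wrist"; returns a dict with "image" (384x512x3 uint8, blue, green, red), "fx", "fy", "cx", "cy" (pixels), "xyz" and "orientation" of the camera in the world. Camera axes: x right, y down, z forward; pixel columns grow to the right and rows downward; lengths in mm; the calibration is good to about 2 mm. A picture is of the moment at which its call begins. There is no depth.
- r.sign_off(): hands the job in, once; it reports no verdict.
The state is a dict: "clock": time; "qpos": joint angles; "qvel": joint speeds; "joint_efforts": joint torques, N m; "eef_pos": TCP position; "tcp_rot": TCP orientation; "contact_force": force on the tool from outside, world axes, zero at the start; "wrist_torque": the same for the moment, N m; "opening": opening from 0.0 (shut) to 1.0 (fully open).
Only numpy, scipy, OpenCV 4.12 (cv2) and the standard library are available. Lean on these libraries where they do the work, as an engineer would, in place of code of your own. Each camera call takes 0.05 s, during which the arm holds its last target.

## Working session

There is one attempt and no reset: what is moved stays moved. The work goes in short steps, Python scripts to look and compute and a tool call to move; the robot and the scene stay as the last step left them, time stands still between calls to the robot, and variables do not carry over. Pictures are saved under pics/ and viewed, and the job is handed in when it is done.

Besides the shell and the picture viewer there is one more tool, called after "Emit:" in YAML: its name, and indented under it one key for each argument. arm_command: Moves the arm, as the interface text tells. Its arguments: {"type":"object","properties":{"targets":{"type":"array"},"fingers":{"type":"number"},"squeeze":{"type":"number"}},"required":["targets"]}

```bash
ls; mkdir -p pics; cat > h.py <<'E'
import numpy as np, cv2, json
from scipy.spatial.transform import Rotation as R
from rig import r
def grab(name,fn):
    f=r.grab_frame(name); cv2.imwrite('pics/'+fn+'.png',f['image'])
    json.dump({k:(np.array(v).tolist() if k!='image' else None) for k,v in f.items()},open('pics/'+fn+'.json','w'))
    return f
def load(fn):
    d=json.load(open('pics/'+fn+'.json')); d['image']=cv2.imread('pics/'+fn+'.png'); return d
def Rm(o):
    o=np.array(o,float)
    return o if o.shape==(3,3) else R.from_euler('xyz',o).as_matrix()
def ray(f,u,v):
    d=Rm(f['orientation'])@np.array([(u-f['cx'])/f['fx'],(v-f['cy'])/f['fy'],1]); return np.array(f['xyz'],float),d
def atz(f,u,v,z):
    p,d=ray(f,u,v); return p+d*(z-p[2])/d[2]
def proj(f,P):
    c=Rm(f['orientation']).T@(np.array(P,float)-np.array(f['xyz'])); return np.array([f['fx']*c[0]/c[2]+f['cx'],f['fy']*c[1]/c[2]+f['cy']])
def tri(obs):
    A=np.zeros((3,3));b=np.zeros(3)
    for f,u,v in obs:
        p,d=ray(f,u,v);d=d/np.linalg.norm(d);M=np.eye(3)-np.outer(d,d);A+=M;b+=M@p
    return np.linalg.solve(A,b)
def crop(fn,x0,y0,x1,y1,s,out):
    im=cv2.imread('pics/'+fn+'.png')[y0:y1,x0:x1]; cv2.imwrite('pics/'+out+'.png',cv2.resize(im,None,fx=s,fy=s,interpolation=cv2.INTER_CUBIC))
E
python3 - <<'E'
from h import *
for n in ['scene','side','wrist']:
    f=grab(n,n+'0'); print(n,f['fx'],f['fy'],f['cx'],f['cy'],f['xyz'],f['orientation'])
print(r.sense())
E
```

```text
pics
scene 438.3999107855448 438.3999107855448 255.69520090528405 191.35648388479382 [1504.64196215 -256.06230455 1506.55786484] [-2.5226744   0.01483433  1.28990551]
side 390.76969355428236 390.76969355428236 253.75648792628718 192.78464414207232 [ 144.33085903 -721.19420169  982.35759559] [-2.3694674  -0.01118549 -0.49218734]
wrist 292.56614458127507 292.56614458127507 257.7476777177159 188.1475330522128 [624.88969863  64.96923325 374.50660828] [ 2.87893326e+00  1.27608641e-03 -3.48288660e-04]
{'clock': 0.15, 'qpos': array([-2.39337636e-03,  3.53530983e-01,  1.63400158e+00,  8.04748772e-06,
        1.15520648e+00, -2.38118715e-03]), 'qvel': array([ 0.00122948, -0.00116839, -0.00263248,  0.00035358, -0.00142664,
        0.00251354]), 'joint_efforts': array([-7.39769093e-04, -6.05638933e+01, -3.42338884e+01, -2.29960733e-05,
        6.16452831e-03, -4.00942213e-05]), 'eef_pos': array([6.24608066e+02, 7.60238933e-03, 2.30691575e+02]), 'tcp_rot': array([-3.14158257e+00,  1.14637348e-03, -1.54366611e-05]), 'contact_force': array([0.48408774, 0.40147801, 0.41673801]), 'wrist_torque': array([ 0.03434922, -0.01155331, -0.02622642]), 'opening': 1.0017268126202792}
```

View pics/scene0.png

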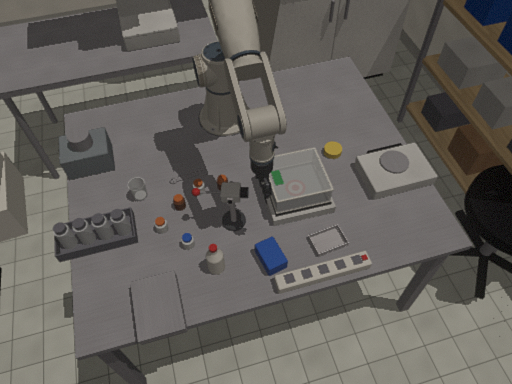

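View pics/side0.png

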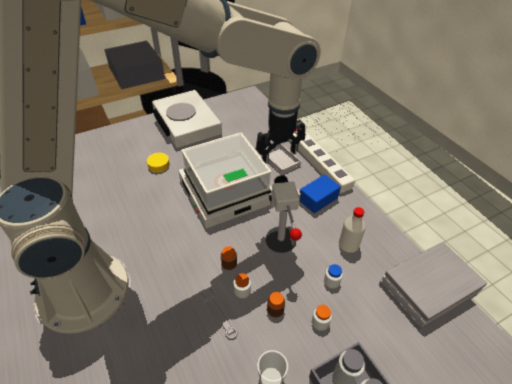

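View pics/wrist0.png

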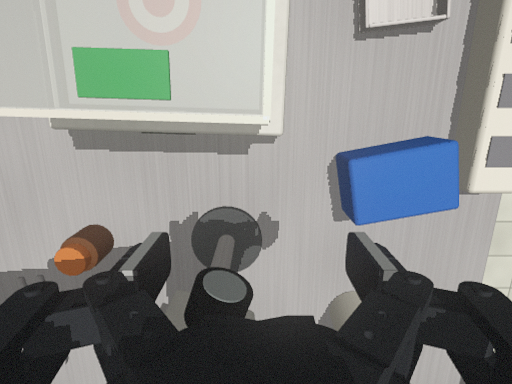

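```bash
python3 - <<'E'
from h import *
crop('side0',200,170,400,384,3.5 if 0 else 2.8,'c1')
crop('scene0',100,130,360,290,3,'c2')
E
```

```text
(no output)
```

View pics/c1.png

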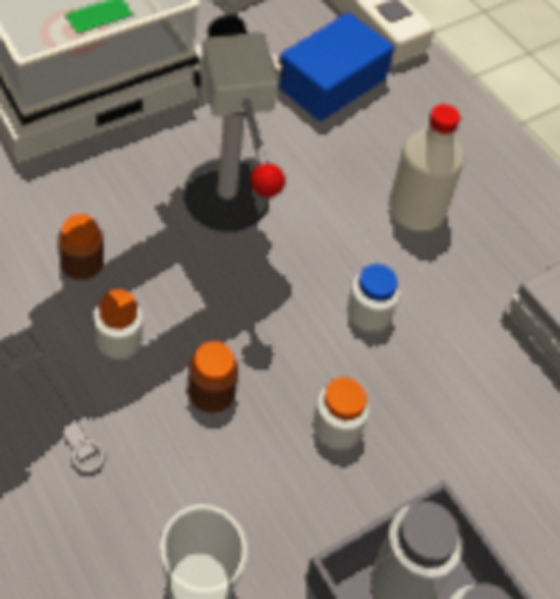

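View pics/c2.png

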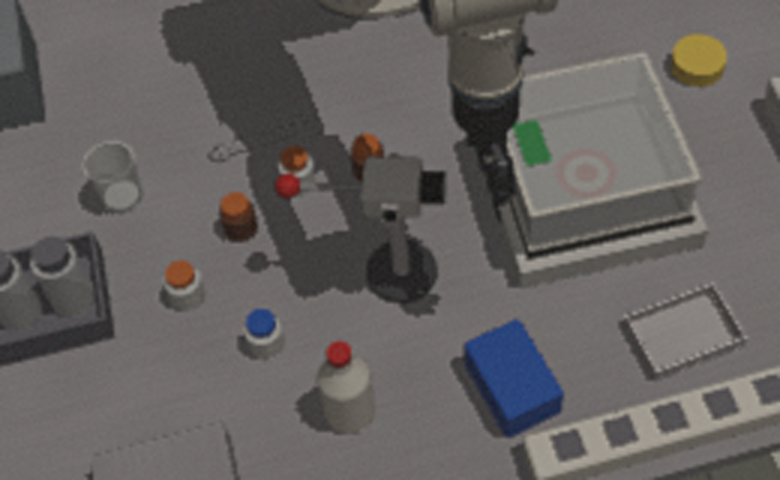

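```bash
python3 - <<'E'
from h import *
s,d,w=load('scene0'),load('side0'),load('wrist0')
print('bull',atz(s,295,187.4,45),atz(w,160,4,45),atz(d,225,180.5,45))
print('padC', atz(s,100+532/3,130+143/3,143),atz(w,122,74,143),atz(d,200+98/2.8,170+14/2.8,143))
print('pad corners w',[atz(w,*p,143)[:2].round(1) for p in [(73,47),(168,50),(170,100),(77,97)]])
print('foot',atz(s,100+402/3,130+270/3,12),atz(w,227,240,12),atz(d,200+227/2.8,170+192/2.8,12))
print('knob',tri([(s,100+288/3,130+186/3),(d,200+267/2.8,170+180/2.8)]))
print('jarA',tri([(s,100+180/3,130+272/3),(d,200+345/2.8,170+397/2.8)]))
print('jarB',tri([(s,100+296/3,130+158/3),(d,200+119/2.8,170+307/2.8)]))
print('blue',tri([(s,100+261/3,130+321/3),(d,200+378/2.8,170+281/2.8)]))
print('brown1',tri([(s,100+236/3,130+203/3),(d,200+215/2.8,170+359/2.8)]))
print('brown2',tri([(s,100+367/3,130+147/3),(d,200+80/2.8,170+230/2.8)]), atz(w,72,262,62))
print('lens?',tri([(s,100+434/3,130+187/3),(d,200+228/2.8,170+25/2.8)]))
for n in [(s,'scene0'),(d,'side0')]: pass
crop('wrist0',0,0,300,200,2.6,'c3')
crop('side0',170,120,300,230,6,'c4')
E
```

```text
bull [525.55234807 172.14038658  45.        ] [526.968279  166.6501334  45.       ] [524.95012326 176.4221218   45.        ]
padC [527.01335165  92.84152616 143.        ] [523.87612965  90.43174481 143.        ] [523.52836933  90.56795762 143.        ]
pad corners w [array([490.5, 108.8]), array([559.3, 106.8]), array([558.1,  71.9]), array([487.8,  74.1])]
foot [ 585.86767752 -104.45955857   12.        ] [ 582.93657633 -104.84871779   12.        ] [ 581.81559752 -108.2953765    12.        ]
knob [ 539.77858831 -227.21747213  192.65583572]
jarA [ 535.30315865 -387.04789811   57.86357974]
jarB [ 396.47457221 -205.21318711   55.29591597]
blue [ 636.68540067 -300.06159832   57.26542863]
brown1 [ 449.52567683 -298.28040295   58.44849415]
brown2 [ 403.45721658 -105.45008696   52.98090217] [ 403.81714722 -109.88339305   62.        ]
lens? [603.33647467 -55.50129458 211.65819291]
```

View pics/c3.png

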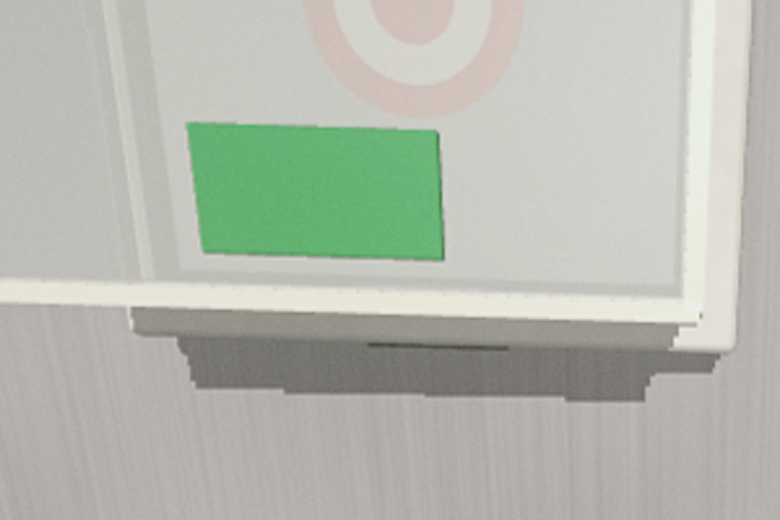

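View pics/c4.png

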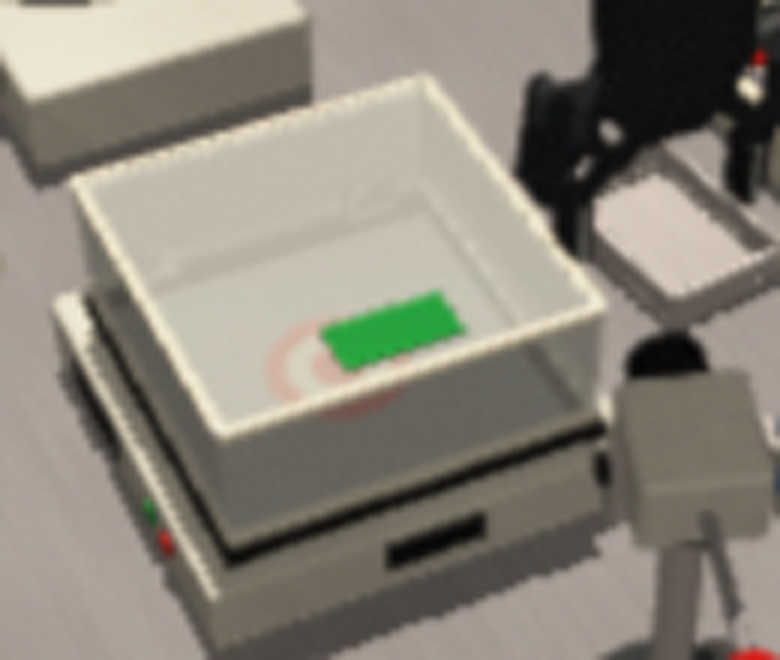

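Candidates for orange-capped clear jars (side-view pixels):
- (242,285): clear body, in the shadow. This is the target "B", at about (396,-205).
- (321,317): clear body. This is the target "A", at about (535,-387).
- (229,257) and (276,304): brown bodies, so decoys.
- (334,271): the blue-capped jar, which stays.

The crop c1 confirms this choice. The pad is at about (524,91,143), and the distances fit the sizes given.

Emit:
arm_command:
  targets:
    - [-0.0126, -0.0114, 0.008, 0, 0, 0]
    - [-0.0126, -0.0114, 0.008, 0, 0, 0]
    - [-0.0126, -0.0114, 0.008, 0, 0, 0]
    - [-0.0126, -0.0114, 0.008, 0, 0, 0]
    - [-0.0126, -0.0114, 0.008, 0, 0, 0]
    - [-0.0126, -0.0114, 0.008, 0, 0, 0]
    - [-0.0126, -0.0114, 0.008, 0, 0, 0]
    - [-0.0126, -0.0114, 0.008, 0, 0, 0]
    - [0, 0, 0, 0, 0, 0]
    - [0, 0, 0, 0, 0, 0]
  fingers: 0
  squeeze: 40

```text
clock: 0.98
eef_pos: [523.7, 91.5, 167.0]
tcp_rot: [3.141, 0.001, 0.001]
contact_force: [-0.2, -0.5, 0.0]
opening: 0.002
```

```bash
python3 - <<'E'
from h import *
grab('side','side1');grab('scene','scene1')
crop('side1',150,80,350,230,4,'c5')
E
```

```text
(no output)
```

View pics/c5.png

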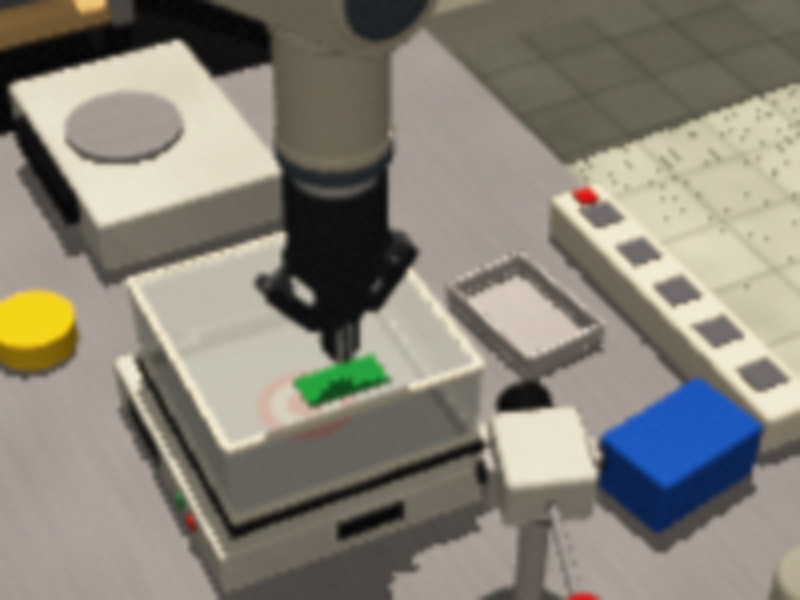

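View pics/scene1.png

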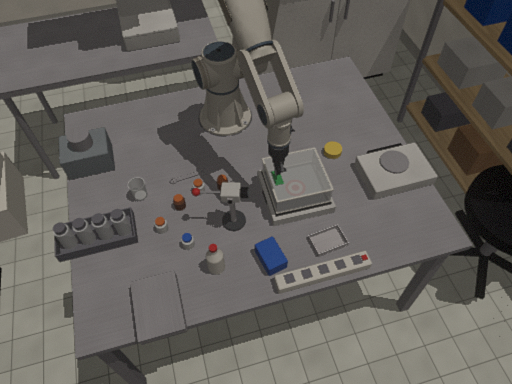

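Emit:
arm_command:
  targets:
    - [0, 0, 0.01, 0, 0, 0]
    - [0, 0, 0.01, 0, 0, 0]
    - [0, 0, 0.004, 0, 0, 0]
    - [0, 0, 0.003, 0, 0, 0]
    - [0, 0, 0.003, 0, 0, 0]
    - [0, 0, 0.002, 0, 0, 0]
    - [0, 0, 0, 0, 0, 0]

```text
clock: 1.67
eef_pos: [524.3, 91.1, 135.0]
tcp_rot: [3.141, 0.0, -0.0]
contact_force: [-0.6, -0.8, 2.4]
opening: -0.001
```

Emit:
arm_command:
  targets:
    - [0, 0, 0.002, 0, 0, 0]
    - [0, 0, 0.001, 0, 0, 0]
    - [0, 0, 0.001, 0, 0, 0]
    - [0, 0, 0, 0, 0, 0]

```text
clock: 2.0
eef_pos: [524.5, 90.8, 131.7]
tcp_rot: [3.141, -0.001, 0.0]
contact_force: [-1.5, -3.7, 7.8]
opening: -0.001
```

Emit:
arm_command:
  targets:
    - [0, 0, -0.02, 0, 0, 0]
    - [0, 0.01, -0.04, 0, 0, 0]
    - [0, 0.02, -0.04, 0, 0, 0]
    - [0, 0.03, -0.04, 0, 0, 0]
    - [0, 0.03, -0.04, 0, 0, 0]
    - [0, 0.03, -0.02, 0, 0, 0]
    - [0, 0.02, 0, 0, 0, 0]
    - [0, 0, 0, 0, 0, 0]
    - [0, 0, 0, 0, 0, 0]

```text
clock: 2.75
eef_pos: [524.0, -37.8, 315.2]
tcp_rot: [-3.141, -0.0, -0.002]
contact_force: [0.3, 0.1, -1.4]
opening: -0.002
```

```bash
python3 - <<'E'
from h import *
grab('side','side2')
E
```

```text
(no output)
```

View pics/side2.png

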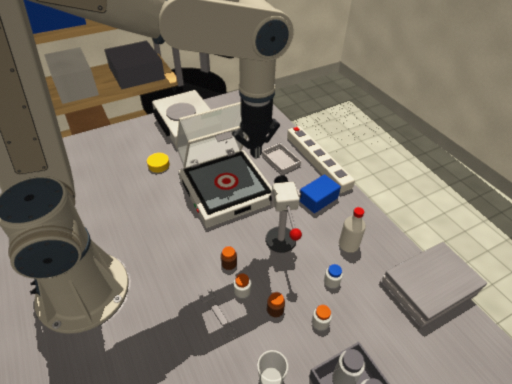

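Emit:
arm_command:
  targets:
    - [-0.03, 0.01, 0, 0, 0, 0]
    - [-0.03, 0.02, 0.01, 0, 0, 0]
    - [-0.03, 0.03, 0.02, 0, 0, 0]
    - [-0.02, 0.03, 0.02, 0, 0, 0]
    - [-0.01, 0.03, 0.02, 0, 0, 0]
    - [-0.008, 0.03, 0.02, 0, 0, 0]
    - [0, 0.017, 0.02, 0, 0, 0]
    - [0, 0, 0.005, 0, 0, 0]
    - [0, 0, 0, 0, 0, 0]
    - [0, 0, 0, 0, 0, 0]
  fingers: 0.085

```text
clock: 3.63
eef_pos: [399.6, -199.9, 202.2]
tcp_rot: [-3.14, 0.001, 0.0]
contact_force: [0.5, -0.5, 0.3]
opening: 0.993
```

```bash
python3 - <<'E'
from h import *
grab('wrist','wrist3');grab('side','side3')
print(r.sense()['eef_pos'])
crop('side3',130,80,350,280,3,'c6')
E
```

```text
[ 400.32405983 -200.10419919  203.10495174]
```

View pics/wrist3.png

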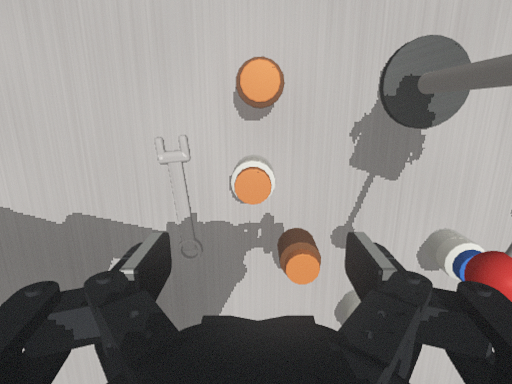

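View pics/c6.png

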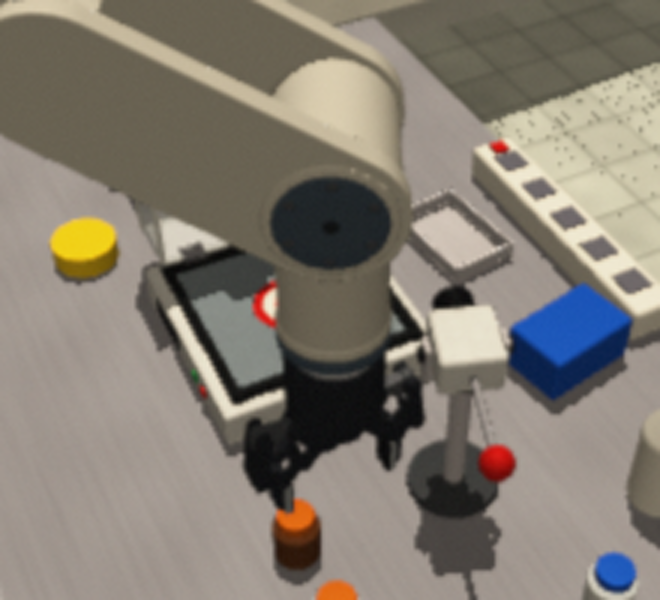

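```bash
python3 - <<'E'
from h import *
w=load('wrist3'); print(w['xyz'],w['orientation'])
for n,p,z in [('B',(253,186),62),('brown2',(260,80),62),('brown1',(303,267),62),('blue',(466,265),62),('spanner',(176,160),5),('sp2',(190,248),5),('spR',(188,150),5),('foot',(425,82),12)]: print(n,atz(w,*p,z).round(1))
E
```

```text
[399.88988374632356, -135.07747609121267, 346.1117067321504] [2.880185408612199, 0.001237212914209751, 0.00012483499219362315]
B [ 394.8 -208.9   62. ]
brown2 [ 401.6 -108.7   62. ]
brown1 [ 448.6 -299.5   62. ]
blue [ 624.5 -296.9   62. ]
spanner [ 303.3 -192.1    5. ]
sp2 [ 313.  -305.5    5. ]
spR [ 318.1 -180.3    5. ]
foot [ 579.6 -106.1   12. ]
```

Emit:
arm_command:
  targets:
    - [-0.005, 0.008, 0.02, 0, 0, 0]
    - [0, 0, 0.035, 0, 0, 0]
    - [0, 0, 0.035, 0, 0, 0]
    - [0, 0, 0.035, 0, 0, 0]
    - [0, 0, 0.03, 0, 0, 0]
    - [0, 0, 0.02, 0, 0, 0]
    - [0, 0, 0.015, 0, 0, 0]
    - [0, 0, 0, 0, 0, 0]
    - [0, 0, 0, 0, 0, 0]

```text
clock: 4.48
eef_pos: [395.0, -208.4, 12.7]
tcp_rot: [-3.141, 0.0, 0.001]
contact_force: [-1.1, -0.2, -1.0]
opening: 0.994
```

Emit:
arm_command:
  targets:
    - [0, 0, 0, 0, 0, 0]
    - [0, 0, 0, 0, 0, 0]
    - [0, 0, 0, 0, 0, 0]
    - [0, 0, 0, 0, 0, 0]
    - [0, 0, 0, 0, 0, 0]
    - [0, 0, 0, 0, 0, 0]
  fingers: 0.04
  squeeze: 30

```text
clock: 4.98
eef_pos: [395.4, -209.4, 13.7]
tcp_rot: [3.141, -0.002, -0.0]
contact_force: [-0.6, 2.6, 10.6]
opening: 0.548
```

Emit:
arm_command:
  targets:
    - [0, 0, -0.01, 0, 0, 0]
    - [0, 0, -0.03, 0, 0, 0]
    - [0, 0, -0.04, 0, 0, 0]
    - [0, 0, -0.04, 0, 0, 0]
    - [0, 0, -0.03, 0, 0, 0]
    - [0.003, -0.03, 0, 0, 0, 0]
    - [0.006, -0.035, 0, 0, 0, 0]
    - [0.006, -0.035, 0, 0, 0, 0]
    - [0.006, -0.035, 0, 0, 0, 0]
    - [0.006, -0.035, 0, 0, 0, 0]
    - [0.006, -0.035, 0, 0, 0, 0]
    - [0.006, -0.035, 0, 0, 0, 0]
    - [0.006, -0.035, 0, 0, 0, 0]
    - [0.006, -0.035, 0, 0, 0, 0]
    - [0.006, -0.03, 0, 0, 0, 0]
    - [0, 0, 0, 0, 0, 0]
    - [0, 0, 0, 0, 0, 0]

```text
clock: 6.4
eef_pos: [451.4, 132.2, 163.1]
tcp_rot: [-3.142, -0.001, 0.003]
contact_force: [-0.6, -1.1, -2.1]
opening: 0.554
```

```bash
python3 - <<'E'
from h import *
grab('wrist','wrist4');grab('scene','scene4');grab('side','side4')
print(r.sense()['eef_pos'],r.sense()['contact_force'])
E
```

```text
[451.03208077 130.02156328 162.6783259 ] [-0.00751631 -0.0773531  -1.543327  ]
```

View pics/wrist4.png

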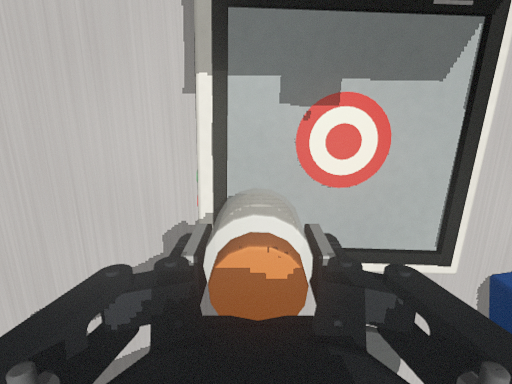

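View pics/scene4.png

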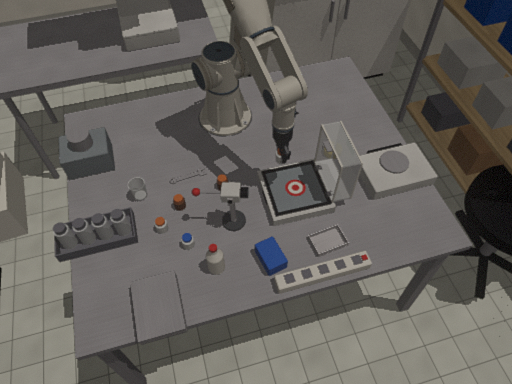

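```bash
python3 - <<'E'
from h import *
w=load('wrist4');s=load('scene4');d=load('side4')
m=((w['image'][:,:,2]>140)&(w['image'][:,:,1]<80)).astype(np.uint8); m[220:]=0;m[:,:280]=0
c=max(cv2.findContours(m,0,1)[0],key=cv2.contourArea); e=cv2.fitEllipse(c); print(e)
print('bull',atz(w,*e[0],45),atz(s,295.5,187.5,45))
for p in [(227,8),(487,16),(437,252),(213,70)]: print(p,atz(w,*p,45).round(1))
crop('wrist4',190,0,512,290,2.4,'c7')
E
```

```text
((330.3810119628906, 100.06600952148438), (10.609471321105957, 29.079736709594727), 75.95848083496094)
bull [513.7611292  205.09704653  45.        ] [526.6234046  173.94074783  45.        ]
(227, 8) [426.8 275.   45. ]
(487, 16) [634.9 269.9  45. ]
(437, 252) [628.5  62.   45. ]
(213, 70) [413.9 228.9  45. ]
```

View pics/c7.png

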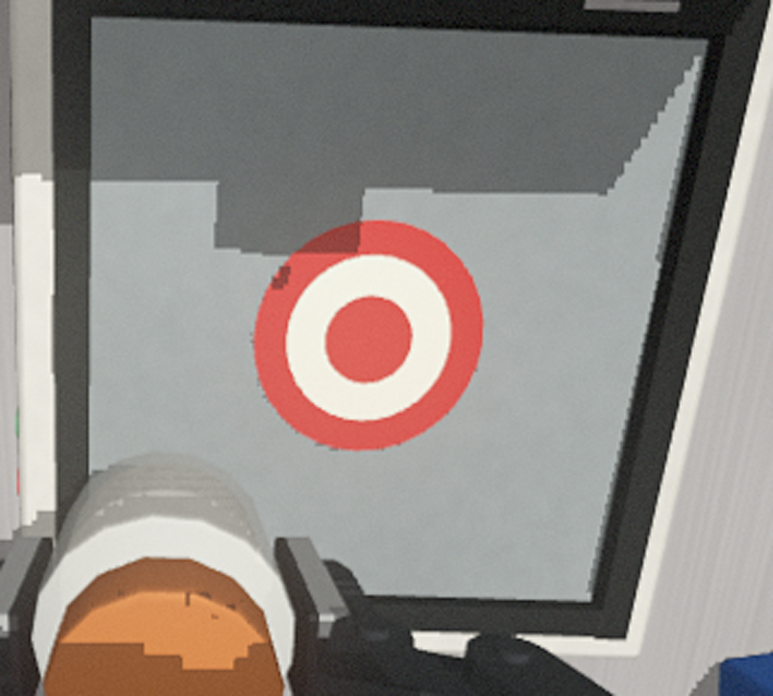

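```bash
python3 - <<'E'
from h import *
w=load('wrist4')
b=atz(w,343.3,141.3,45); P=[atz(w,*p,45)[:2] for p in [(228.3,7.1),(485,16.7),(436.7,250.4)]]
print(b,P)
v=P[1]-P[0];u=P[1]-P[2];print(np.linalg.norm(v),np.arctan2(v[1],v[0]),np.linalg.norm(u),np.arctan2(-u[0],u[1]), (P[0]+P[2])/2)
E
```

```text
[527.60737436 170.00836726  45.        ] [array([427.83909356, 275.67612189]), array([633.40118175, 269.42147689]), array([627.8969617 ,  63.69333752])]
205.65722133114772 -0.030417651101139226 205.80175841497484 -0.02674844231876214 [527.86802763 169.68472971]
```

Emit:
arm_command:
  targets:
    - [0.007, -0.025, 0, 0, 0, 0]
    - [0.007, -0.03, 0.01, 0, 0, 0]
    - [0, -0.022, 0.02, 0, 0, 0]
    - [0, 0, 0.02, 0, 0, 0]
    - [0, 0, 0.02, 0, 0, 0]
    - [0, 0, 0.015, 0, 0, 0]
    - [0, 0, 0.01, 0, 0, 0]
    - [0, 0, 0, 0, 0, 0]
    - [0, 0, 0, 0, 0, 0]

```text
clock: 7.3
eef_pos: [465.6, 207.0, 67.5]
tcp_rot: [3.141, 0.001, -0.001]
contact_force: [0.5, 0.1, -2.6]
opening: 0.551
```

Emit:
arm_command:
  targets:
    - [0, 0, 0.004, 0, 0, 0]
    - [0, 0, 0.003, 0, 0, 0]
    - [0, 0, 0.001, 0, 0, 0]
    - [0, 0, 0, 0, 0, 0]
    - [0, 0, 0, 0, 0, 0]

```text
clock: 7.72
eef_pos: [465.7, 208.0, 59.7]
tcp_rot: [-3.141, -0.0, 0.0]
contact_force: [-0.9, -0.1, -0.7]
opening: 0.548
```

Emit:
arm_command:
  targets:
    - [0, 0, 0.001, 0, 0, 0]
    - [0, 0, 0, 0, 0, 0]
    - [0, 0, 0, 0, 0, 0]
    - [0, 0, 0, 0, 0, 0]
    - [0, 0, 0, 0, 0, 0]
    - [0, 0, 0, 0, 0, 0]
  fingers: 0.085

```text
clock: 8.22
eef_pos: [465.6, 207.9, 58.5]
tcp_rot: [-3.142, -0.0, 0.0]
contact_force: [-0.5, -0.3, -0.1]
opening: 0.998
```

Emit:
arm_command:
  targets:
    - [0, 0, -0.01, 0, 0, 0]
    - [0, 0, -0.03, 0, 0, 0]
    - [0, 0, -0.04, 0, 0, 0]
    - [0, 0, -0.04, 0, 0, 0]
    - [-0.005, 0.03, -0.02, 0, 0, 0]
    - [-0.005, 0.04, 0, 0, 0, 0]
    - [-0.005, 0.04, 0, 0, 0, 0]
    - [-0.005, 0.04, 0, 0, 0, 0]
    - [0, 0, 0, 0, 0, 0]
    - [0, 0, 0, 0, 0, 0]

```text
clock: 9.05
eef_pos: [445.4, 56.2, 199.3]
tcp_rot: [-3.141, -0.001, -0.004]
contact_force: [1.1, 0.7, 0.0]
opening: 0.999
```

```bash
python3 - <<'E'
from h import *
grab('wrist','wrist5');grab('side','side5');grab('scene','scene5')
print(r.sense()['eef_pos'])
crop('side5',150,120,400,384,2.2,'c8')
E
```

```text
[445.87702936  58.66433765 198.86632379]
```

View pics/c8.png

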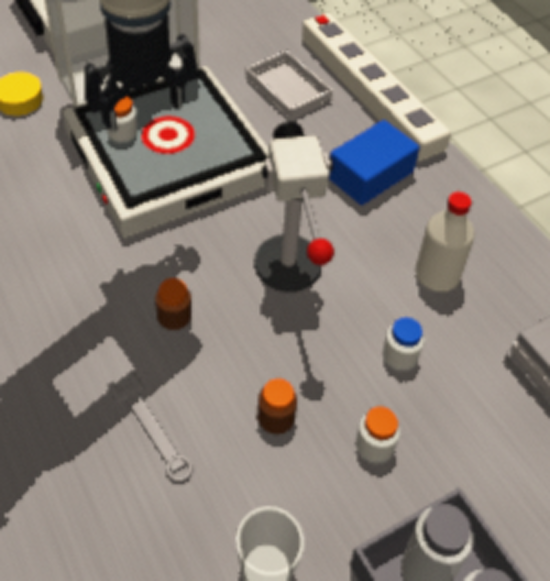

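View pics/wrist5.png

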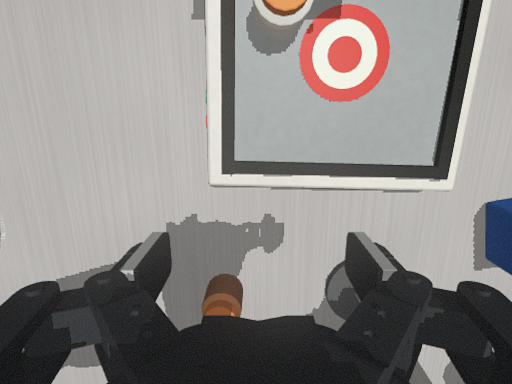

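Emit:
arm_command:
  targets:
    - [-0.005, 0.025, 0, 0, 0, 0]
    - [-0.005, 0.035, 0, 0, 0, 0]
    - [0, 0.037, 0, 0, 0, 0]
    - [0, 0.037, 0, 0, 0, 0]
    - [0, 0.037, 0, 0, 0, 0]
    - [0, 0.037, 0, 0, 0, 0]
    - [0, 0.037, 0, 0, 0, 0]
    - [0, 0.037, 0, 0, 0, 0]
    - [0, 0.037, 0, 0, 0, 0]
    - [0, 0.037, 0, 0, 0, 0]
    - [0.02, 0.037, 0, 0, 0, 0]
    - [0.03, 0.03, 0, 0, 0, 0]
    - [0.03, 0.02, 0, 0, 0, 0]
    - [0.01, 0.01, 0, 0, 0, 0]
    - [0, 0, 0, 0, 0, 0]
    - [0, 0, 0, 0, 0, 0]

```text
clock: 10.53
eef_pos: [525.7, -392.9, 197.4]
tcp_rot: [-3.14, 0.001, 0.002]
contact_force: [-0.4, 0.9, 0.4]
opening: 0.992
```

```bash
python3 - <<'E'
from h import *
grab('wrist','wrist6')
print(r.sense()['eef_pos'])
E
```

```text
[ 524.9623341  -392.51499272  197.66317945]
```

View pics/wrist6.png

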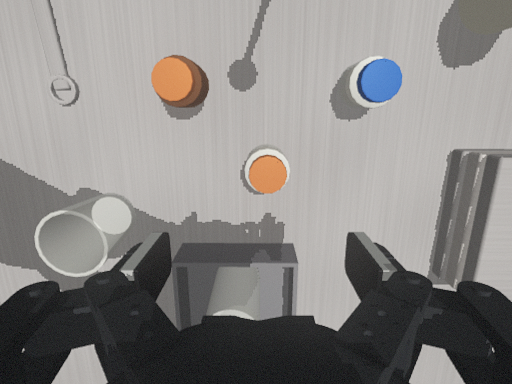

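```bash
python3 - <<'E'
from h import *
w=load('wrist6')
for n,p,z in [('A',(268,175),62),('brown',(173,80),62),('blue',(380,82),62),('rack top',(175,247),35),('rackR',(297,247),35),('beaker',(72,240),85)]: print(n,atz(w,*p,z).round(1))
E
```

```text
A [ 535.7 -389.6   62. ]
brown [ 449.3 -302.3   62. ]
blue [ 635.7 -303.7   62. ]
rack top [ 430.9 -480.1   35. ]
rackR [ 570.7 -479.9   35. ]
beaker [ 348.7 -448.2   85. ]
```

Emit:
arm_command:
  targets:
    - [0.0105, -0.003, 0.015, 0, 0, 0]
    - [0, 0, 0.035, 0, 0, 0]
    - [0, 0, 0.035, 0, 0, 0]
    - [0, 0, 0.035, 0, 0, 0]
    - [0, 0, 0.03, 0, 0, 0]
    - [0, 0, 0.02, 0, 0, 0]
    - [0, 0, 0.014, 0, 0, 0]
    - [0, 0, 0, 0, 0, 0]
    - [0, 0, 0, 0, 0, 0]

```text
clock: 11.33
eef_pos: [535.2, -390.4, 14.3]
tcp_rot: [-3.141, 0.001, 0.001]
contact_force: [0.2, 0.5, 1.3]
opening: 0.994
```

Emit:
arm_command:
  targets:
    - [0, 0, 0, 0, 0, 0]
    - [0, 0, 0, 0, 0, 0]
    - [0, 0, 0, 0, 0, 0]
    - [0, 0, 0, 0, 0, 0]
    - [0, 0, 0, 0, 0, 0]
    - [0, 0, 0, 0, 0, 0]
  fingers: 0.04
  squeeze: 30

```text
clock: 11.83
eef_pos: [536.2, -391.7, 16.1]
tcp_rot: [3.14, -0.002, -0.0]
contact_force: [-0.2, 1.1, 6.1]
opening: 0.554
```

Emit:
arm_command:
  targets:
    - [0, 0, -0.01, 0, 0, 0]
    - [0, 0, -0.03, 0, 0, 0]
    - [0, 0, -0.04, 0, 0, 0]
    - [0, 0, -0.04, 0, 0, 0]
    - [-0.01, 0, -0.035, 0, 0, 0]
    - [-0.03, 0, -0.02, 0, 0, 0]
    - [-0.03, -0.01, 0, 0, 0, 0]
    - [-0.025, -0.025, 0, 0, 0, 0]
    - [0, -0.035, 0, 0, 0, 0]
    - [0, -0.036, 0, 0, 0, 0]
    - [0, -0.036, 0, 0, 0, 0]
    - [0, -0.036, 0, 0, 0, 0]
    - [0, -0.036, 0, 0, 0, 0]
    - [0, -0.036, 0, 0, 0, 0]
    - [0, -0.036, 0, 0, 0, 0]
    - [0, -0.036, 0, 0, 0, 0]
    - [0, -0.036, 0, 0, 0, 0]
    - [0, -0.036, 0, 0, 0, 0]
    - [0, -0.036, 0, 0, 0, 0]
    - [0, -0.036, 0, 0, 0, 0]

```text
clock: 13.5
eef_pos: [440.0, 76.5, 190.5]
tcp_rot: [-3.141, -0.001, -0.0]
contact_force: [1.0, -0.3, -0.3]
opening: 0.553
```

Emit:
arm_command:
  targets:
    - [0.02, -0.01, 0, 0, 0, 0]
    - [0.03, -0.02, 0, 0, 0, 0]
    - [0.03, -0.025, 0, 0, 0, 0]
    - [0.03, -0.025, 0, 0, 0, 0]
    - [0.025, -0.02, 0, 0, 0, 0]
    - [0.015, -0.01, 0, 0, 0, 0]
    - [0, 0, 0, 0, 0, 0]
    - [0, 0, 0, 0, 0, 0]

```text
clock: 14.17
eef_pos: [590.4, 185.2, 189.7]
tcp_rot: [3.141, 0.0, 0.001]
contact_force: [0.0, -0.4, -2.1]
opening: 0.557
```

Emit:
arm_command:
  targets:
    - [0.0023, -0.018, 0.01, 0, 0, 0]
    - [0, 0, 0.03, 0, 0, 0]
    - [0, 0, 0.035, 0, 0, 0]
    - [0, 0, 0.025, 0, 0, 0]
    - [0, 0, 0.015, 0, 0, 0]
    - [0, 0, 0.006, 0, 0, 0]
    - [0, 0, 0.003, 0, 0, 0]
    - [0, 0, 0, 0, 0, 0]
    - [0, 0, 0, 0, 0, 0]

```text
clock: 14.92
eef_pos: [593.3, 202.8, 66.9]
tcp_rot: [-3.141, -0.002, -0.0]
contact_force: [0.4, -0.4, -0.2]
opening: 0.553
```

Emit:
arm_command:
  targets:
    - [0, 0, 0.003, 0, 0, 0]
    - [0, 0, 0.002, 0, 0, 0]
    - [0, 0, 0, 0, 0, 0]
    - [0, 0, 0, 0, 0, 0]

```text
clock: 15.25
eef_pos: [593.2, 203.0, 61.1]
tcp_rot: [-3.141, -0.001, 0.0]
contact_force: [0.1, -0.9, 3.2]
opening: 0.551
```

Contact with the floor is felt, so I release the jar and rise.

Emit:
arm_command:
  targets:
    - [0, 0, 0, 0, 0, 0]
    - [0, 0, 0, 0, 0, 0]
    - [0, 0, 0, 0, 0, 0]
    - [0, 0, 0, 0, 0, 0]
    - [0, 0, 0, 0, 0, 0]
    - [0, 0, 0, 0, 0, 0]
  fingers: 0.085

```text
clock: 15.75
eef_pos: [592.6, 202.8, 60.4]
tcp_rot: [3.142, 0.0, 0.0]
contact_force: [-0.4, -0.5, 0.1]
opening: 0.997
```

Emit:
arm_command:
  targets:
    - [0, 0, -0.01, 0, 0, 0]
    - [0, 0, -0.03, 0, 0, 0]
    - [0, 0, -0.04, 0, 0, 0]
    - [0, 0, -0.04, 0, 0, 0]
    - [0, 0, -0.04, 0, 0, 0]
    - [0, 0, -0.04, 0, 0, 0]
    - [0, 0, -0.04, 0, 0, 0]
    - [0, 0, -0.04, 0, 0, 0]
    - [-0.02, 0.02, -0.02, 0, 0, 0]
    - [-0.03, 0.03, 0, 0, 0, 0]
    - [-0.02, 0.03, 0, 0, 0, 0]
    - [0, 0, 0, 0, 0, 0]
    - [0, 0, 0, 0, 0, 0]
  fingers: 0

```text
clock: 16.83
eef_pos: [522.3, 122.2, 361.9]
tcp_rot: [-3.141, -0.002, -0.002]
contact_force: [0.1, 0.8, 0.7]
opening: 0.001
```

```bash
python3 - <<'E'
from h import *
grab('wrist','wrist7');grab('side','side7');grab('scene','scene7')
print(r.sense()['eef_pos'])
crop('scene7',130,90,390,290,3,'c9')
E
```

```text
[523.65555984 123.87456997 360.79157391]
```

View pics/c9.png

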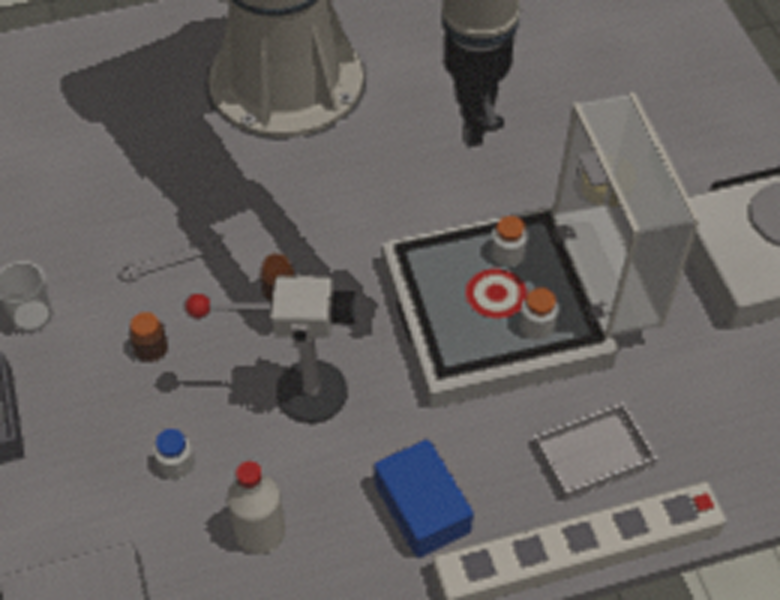

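View pics/wrist7.png

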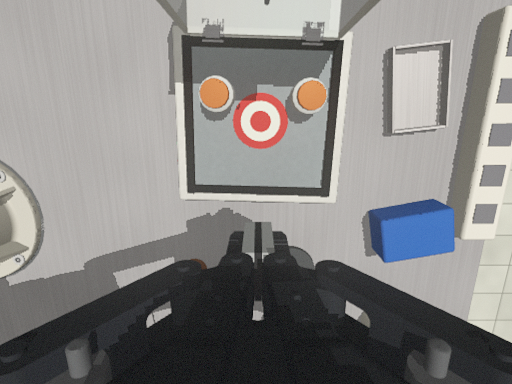

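View pics/side7.png

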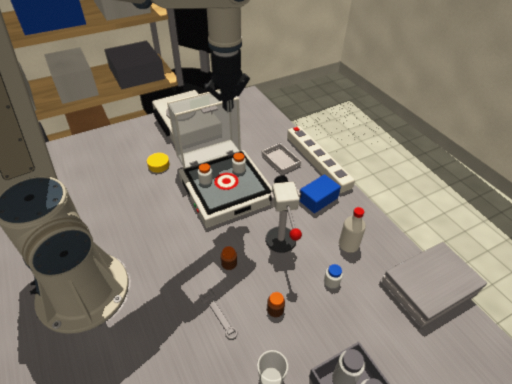

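Emit:
arm_command:
  targets:
    - [0.001, -0.02, 0, 0, 0, 0]
    - [0.001, -0.035, 0, 0, 0, 0]
    - [0.001, -0.038, 0, 0, 0, 0]
    - [0.001, -0.038, 0, 0, 0, 0]
    - [0.001, -0.038, 0, 0, 0, 0]
    - [0.001, -0.038, 0, 0, 0, 0]
    - [0.001, -0.038, 0, 0, 0, 0]
    - [0.001, -0.033, 0, 0, 0, 0]
    - [0.001, -0.025, 0, 0, 0, 0]
    - [0, 0, 0, 0, 0, 0]
    - [0, 0, 0, 0, 0, 0]

```text
clock: 17.9
eef_pos: [531.7, 428.3, 359.0]
tcp_rot: [3.14, 0.001, 0.003]
contact_force: [0.4, -0.3, -1.0]
opening: 0.004
```

```bash
python3 - <<'E'
from h import *
grab('wrist','wrist8');grab('side','side8');grab('scene','scene8')
print(r.sense()['eef_pos'])
crop('side8',130,60,290,230,3.5,'c10')
crop('scene8',240,100,440,230,4,'c11')
E
```

```text
[532.2449624  425.75850386 360.17695488]
```

View pics/c10.png

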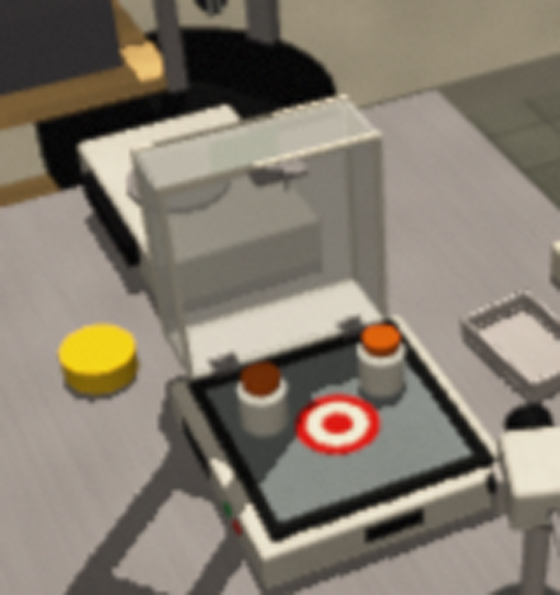

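View pics/c11.png

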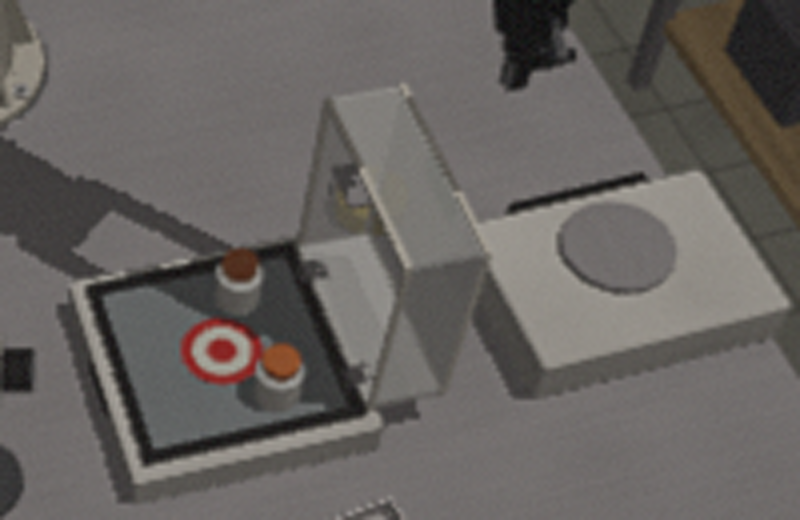

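View pics/wrist8.png

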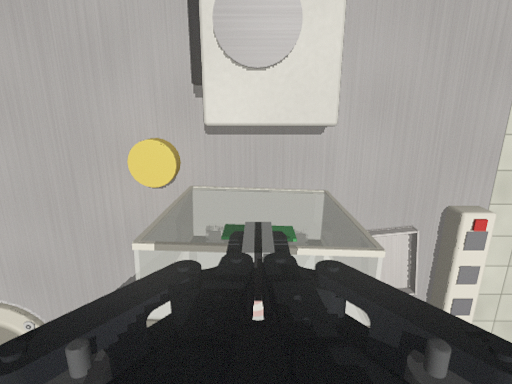

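```bash
python3 - <<'E'
from h import *
w=load('wrist8');print(w['xyz'])
for P in [(424,376,270),(644,370,270),(640,372,50),(534,378,237),(534,426,360)]: print(P,proj(w,P))
print(atz(w,260,247,270),atz(w,260,189,50),atz(w,260,232,237), atz(w,205,125,60))
# path rows
yh=280
ph=np.concatenate([np.linspace(1.6,-0.02,34)])
y=yh-190*np.cos(ph)+93*np.sin(ph)+np.interp(ph,[0,1.6],[5,12]); z=50+190*np.sin(ph)+93*np.cos(ph)
for a in range(0,34): print(round(ph[a],3),y[a].round(1),z[a].round(1), (y[a]-y[a-1]).round(1) if a else '', (z[a]-z[a-1]).round(1) if a else '')
E
```

```text
[531.8673239267696, 493.4706697214075, 502.77655942686863]
(424, 376, 270) [134.2453203  248.15732883]
(644, 370, 270) [385.5038864  255.13271749]
(640, 372, 50) [325.45898668 187.82791608]
(534, 378, 237) [260.01691422 231.17786905]
(534, 426, 360) [261.82815199 240.67446639]
[533.78812539 377.46300696 270.        ] [535.14134374 369.74720732  50.        ] [533.98736917 377.13023607 237.        ] [453.1320298  470.54516521  60.        ]
1.6 390.5 237.2  
1.551 381.0 241.8 -9.5 4.6
1.502 371.3 246.0 -9.7 4.1
1.453 361.3 249.6 -9.9 3.7
1.404 351.2 252.8 -10.1 3.2
1.355 341.0 255.5 -10.2 2.7
1.305 330.6 257.7 -10.4 2.2
1.256 320.2 259.4 -10.5 1.7
1.207 309.6 260.7 -10.5 1.2
1.158 299.1 261.3 -10.6 0.7
1.109 288.5 261.5 -10.6 0.2
1.06 277.9 261.2 -10.6 -0.3
1.011 267.3 260.4 -10.6 -0.8
0.962 256.8 259.0 -10.5 -1.3
0.913 246.4 257.2 -10.4 -1.8
0.864 236.0 254.9 -10.3 -2.3
0.815 225.8 252.0 -10.2 -2.8
0.765 215.8 248.7 -10.1 -3.3
0.716 205.9 244.9 -9.9 -3.8
0.667 196.2 240.6 -9.7 -4.3
0.618 186.8 235.9 -9.5 -4.7
0.569 177.6 230.7 -9.2 -5.2
0.52 168.6 225.1 -9.0 -5.6
0.471 159.9 219.1 -8.7 -6.0
0.422 151.6 212.6 -8.4 -6.4
0.373 143.5 205.8 -8.0 -6.8
0.324 135.9 198.6 -7.7 -7.2
0.275 128.5 191.0 -7.3 -7.6
0.225 121.6 183.1 -6.9 -7.9
0.176 115.0 174.9 -6.5 -8.2
0.127 108.9 166.4 -6.1 -8.5
0.078 103.2 157.6 -5.7 -8.8
0.029 97.9 148.5 -5.3 -9.1
-0.02 93.2 139.2 -4.7 -9.3
```

Emit:
arm_command:
  targets:
    - [0.001, 0, 0.02, 0, 0, 0]
    - [0, 0, 0.035, 0, 0, 0]
    - [0, 0, 0.035, 0, 0, 0]
    - [0, 0.01, 0.024, 0, 0, 0]
    - [0, 0.012, 0.01, 0, 0, 0]
    - [0, 0, 0, 0, 0, 0]
    - [0, 0, 0, 0, 0, 0]

```text
clock: 18.63
eef_pos: [533.6, 403.3, 236.9]
tcp_rot: [3.142, 0.0, -0.002]
contact_force: [0.4, 0.2, 0.7]
opening: 0.0
```

Emit:
arm_command:
  targets:
    - [0, 0.007, 0, 0, 0, 0]
    - [0, 0.006, 0, 0, 0, 0]
    - [0, 0.0095, -0.0046, 0, 0, 0]
    - [0, 0.0097, -0.0041, 0, 0, 0]
    - [0, 0.0099, -0.0037, 0, 0, 0]
    - [0, 0.0101, -0.0032, 0, 0, 0]
    - [0, 0.0102, -0.0027, 0, 0, 0]
    - [0, 0.0104, -0.0022, 0, 0, 0]
    - [0, 0.0105, -0.0017, 0, 0, 0]
    - [0, 0.0105, -0.0012, 0, 0, 0]
    - [0, 0.0106, -0.0007, 0, 0, 0]

```text
clock: 19.55
eef_pos: [533.1, 298.7, 260.7]
tcp_rot: [3.142, 0.0, -0.0]
contact_force: [-1.2, 2.8, 1.5]
opening: 0.006
```

```bash
python3 - <<'E'
from h import *
grab('side','side9')
s=r.sense();print(s['eef_pos'],s['contact_force'])
crop('side9',130,60,330,230,3.5,'c12')
E
```

```text
[533.14177521 296.99012439 260.6413591 ] [ 0.62449134 -0.74781239  0.70344463]
```

View pics/c12.png

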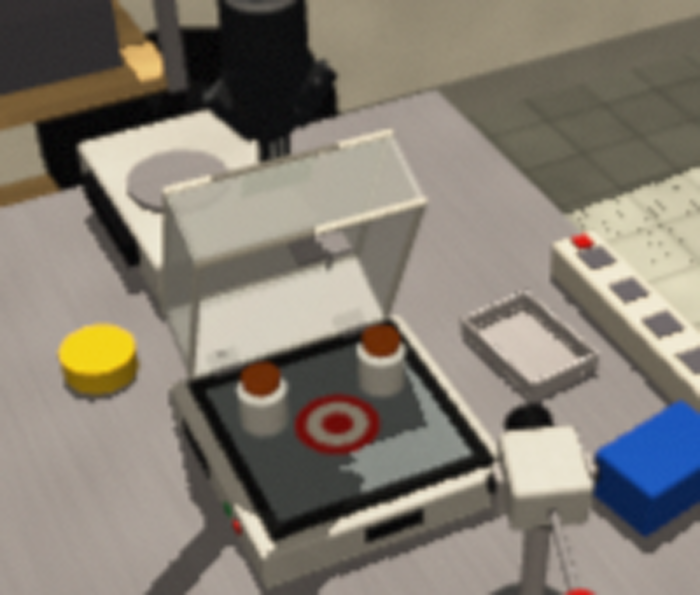

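Emit:
arm_command:
  targets:
    - [-0.0003, 0.0106, -0.0002, 0, 0, 0]
    - [-0.0003, 0.0106, 0.0003, 0, 0, 0]
    - [-0.0003, 0.0106, 0.0008, 0, 0, 0]
    - [-0.0003, 0.0105, 0.0013, 0, 0, 0]
    - [-0.0003, 0.0104, 0.0018, 0, 0, 0]
    - [-0.0003, 0.0103, 0.0023, 0, 0, 0]
    - [-0.0003, 0.0102, 0.0028, 0, 0, 0]
    - [-0.0003, 0.0101, 0.0033, 0, 0, 0]
    - [-0.0003, 0.0099, 0.0038, 0, 0, 0]
    - [-0.0003, 0.0097, 0.0043, 0, 0, 0]
    - [-0.0003, 0.0095, 0.0047, 0, 0, 0]
    - [-0.0003, 0.0092, 0.0052, 0, 0, 0]
    - [-0.0003, 0.009, 0.0056, 0, 0, 0]
    - [-0.0003, 0.0087, 0.006, 0, 0, 0]
    - [-0.0003, 0.0084, 0.0064, 0, 0, 0]
    - [-0.0003, 0.008, 0.0068, 0, 0, 0]
    - [-0.0003, 0.0077, 0.0072, 0, 0, 0]
    - [-0.0003, 0.0073, 0.0076, 0, 0, 0]

```text
clock: 21.1
eef_pos: [527.8, 128.4, 189.8]
tcp_rot: [3.142, -0.0, 0.0]
contact_force: [0.2, 1.0, 1.3]
opening: -0.004
```

Emit:
arm_command:
  targets:
    - [-0.0003, 0.0069, 0.0079, 0, 0, 0]
    - [-0.0003, 0.0065, 0.0082, 0, 0, 0]
    - [-0.0003, 0.0061, 0.0085, 0, 0, 0]
    - [-0.0003, 0.0057, 0.0088, 0, 0, 0]
    - [-0.0003, 0.0053, 0.0091, 0, 0, 0]
    - [-0.0003, 0.0045, 0.0085, 0, 0, 0]
    - [0, 0.001, 0.004, 0, 0, 0]
    - [0, 0, 0.003, 0, 0, 0]
    - [0, 0, 0, 0, 0, 0]

```text
clock: 21.85
eef_pos: [526.1, 92.1, 132.3]
tcp_rot: [3.14, -0.0, 0.0]
contact_force: [-0.4, -5.6, 9.5]
opening: -0.002
```

Emit:
arm_command:
  targets:
    - [0, 0, 0.001, 0, 0, 0]
    - [0, 0, 0, 0, 0, 0]

```text
clock: 22.02
eef_pos: [526.2, 92.0, 132.0]
tcp_rot: [3.14, -0.0, 0.001]
contact_force: [-2.3, -7.6, 13.0]
opening: 0.003
```

Emit:
arm_command:
  targets:
    - [0, 0, -0.01, 0, 0, 0]
    - [0, 0, -0.02, 0, 0, 0]
    - [0, 0, -0.03, 0, 0, 0]
    - [0, 0, -0.03, 0, 0, 0]
    - [0, 0, -0.03, 0, 0, 0]
    - [0, 0, -0.03, 0, 0, 0]
    - [0, 0.02, -0.02, 0, 0, 0]
    - [-0.02, 0.03, 0, 0, 0, 0]
    - [-0.03, 0.03, 0, 0, 0, 0]
    - [-0.03, 0.03, 0, 0, 0, 0]
    - [0, 0.01, 0, 0, 0, 0]
    - [0, 0, 0, 0, 0, 0]

```text
clock: 23.02
eef_pos: [445.7, -27.4, 301.6]
tcp_rot: [3.141, -0.0, -0.002]
contact_force: [-0.5, -0.3, -0.6]
opening: 0.003
```

```bash
python3 - <<'E'
from h import *
grab('side','side10');grab('scene','scene10')
s=r.sense();print(s['eef_pos'],s['contact_force'])
crop('side10',150,100,350,260,4,'c13')
crop('scene10',170,120,350,250,4,'c14')
E
```

```text
[447.45106268 -25.65969403 301.71890071] [ 0.47215989 -0.47573751 -0.29543735]
```

View pics/c13.png

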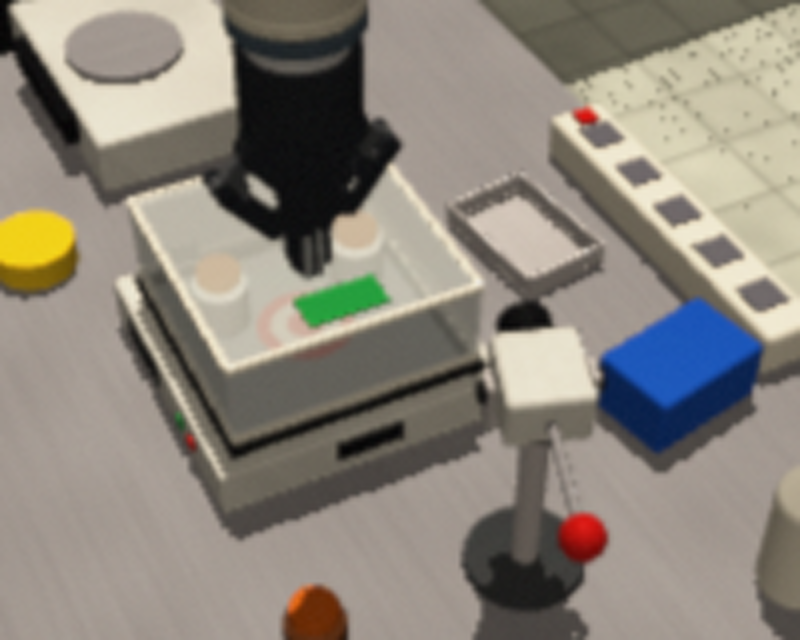

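View pics/c14.png

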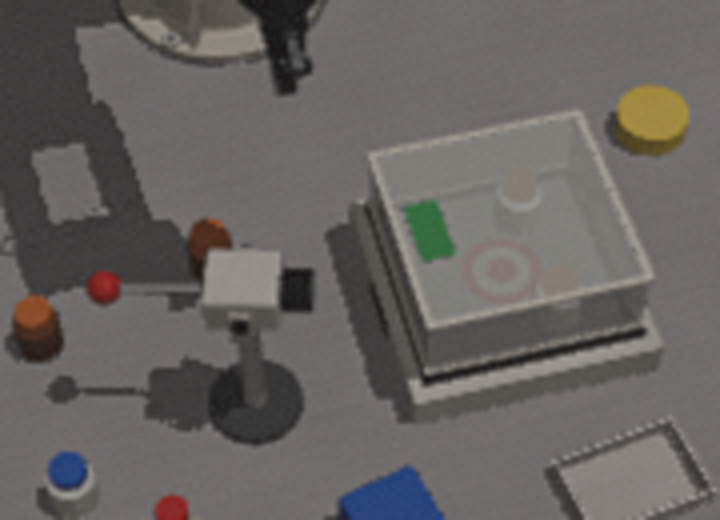

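Emit:
arm_command:
  targets:
    - [0.01, 0.02, -0.02, 0, 0, 0]
    - [0.02, 0.03, -0.02, 0, 0, 0]
    - [0.02, 0.03, 0, 0, 0, 0]
    - [0.02, 0.03, 0, 0, 0, 0]
    - [0.02, 0.03, 0, 0, 0, 0]
    - [0.01, 0.03, 0, 0, 0, 0]
    - [0, 0, 0, 0, 0, 0]
    - [0, 0, 0, 0, 0, 0]
    - [0, 0, 0, 0, 0, 0]
  fingers: 0.065

```text
clock: 23.87
eef_pos: [547.5, -194.5, 340.8]
tcp_rot: [-3.14, 0.001, 0.001]
contact_force: [-1.0, 0.5, -0.4]
opening: 0.761
```

```bash
python3 - <<'E'
from h import *
grab('wrist','wrist11');grab('side','side11');grab('scene','scene11')
s=r.sense();print(s['eef_pos'],s['contact_force'])
crop('side11',200,120,350,270,4,'c15')
E
```

```text
[ 547.05383306 -194.30553432  341.58743227] [0.59217147 0.07728026 0.14737965]
```

View pics/wrist11.png

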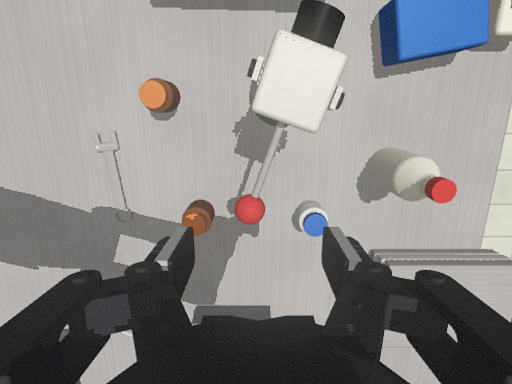

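View pics/c15.png

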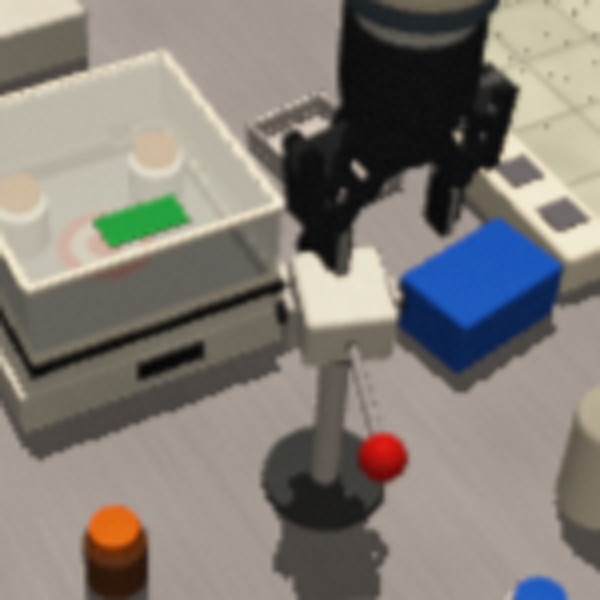

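```bash
cat >> h.py <<'E'
def ball(f,u,v,rad=25):
    im=f['image'].astype(int); m=((im[:,:,2]>90)&(im[:,:,1]<60)&(im[:,:,0]<70)).astype(np.uint8)
    k=np.zeros_like(m);cv2.circle(k,(int(u),int(v)),rad,1,-1);m*=k
    ys,xs=np.nonzero(m); (c,rr)=cv2.minEnclosingCircle(np.stack([xs,ys],1).astype(np.float32)); return (xs.mean(),ys.mean()),c,rr
E
python3 - <<'E'
from h import *
w,d,s=load('wrist11'),load('side11'),load('scene11')
bw=ball(w,250,209);bd=ball(d,200+382/4,120+457/4,14);bs=ball(s,196,191,8)
print(bw,bd,bs)
K=tri([(w,*bw[0]),(d,*bd[0]),(s,*bs[0])]);print('knob',K,tri([(w,*bw[0]),(d,*bd[0])]),[proj(f,K) for f in (w,d,s)])
print('head',atz(w,300,82,222),[atz(w,*p,222)[:2].round(1) for p in [(285,30),(346,55),(315,132),(253,112)]])
print('side ears', tri([(w,256,68),(w,256,68)]) if 0 else (atz(w,254,68,200)+atz(w,338,98,200))/2)
print('foot side',atz(d,200+323/4,120+478/4,12), 'scene', atz(s,234.2,220.5,12))
E
```

```text
((np.float64(252.5), np.float64(205.25)), (249.78712463378906, 208.7178192138672), 14.231084823608398) ((np.float64(295.2), np.float64(233.94285714285715)), (295.2894592285156, 233.57894897460938), 5.884776592254639) ((np.float64(195.6304347826087), np.float64(191.1086956521739)), (195.5, 191.5), 3.8079864978790283)
knob [ 539.71452632 -226.98657853  195.37888793] [ 541.20993177 -226.34712185  191.93955382] [array([250.353584, 206.502821]), array([295.26311027, 233.47260578]), array([195.89069931, 191.61770549])]
head [ 583.22189958 -106.95952151  222.        ] [array([569.5, -67.1]), array([620.5, -85.9]), array([ 598. , -148.7]), array([ 543.3, -131.6])]
side ears [ 583.03156333 -106.07944388  200.        ]
foot side [ 579.06541915 -110.93473689   12.        ] scene [ 588.37041526 -104.27799726   12.        ]
```

Emit:
arm_command:
  targets:
    - [-0.0035, 0.017, 0, 0, 0, 0.114]
    - [-0.0085, 0.0142, 0.01, 0, 0, 0.114]
    - [0, 0, 0.02, 0, 0, 0.114]
    - [0, 0, 0.03, 0, 0, 0]
    - [0, 0, 0.03, 0, 0, 0]
    - [0, 0, 0, 0, 0, 0]
    - [0, 0, 0, 0, 0, 0]
  fingers: 0.065

```text
clock: 24.6
eef_pos: [532.8, -224.7, 251.1]
tcp_rot: [-3.141, 0.003, -0.341]
contact_force: [1.2, -0.1, 0.3]
opening: 0.756
```

```bash
python3 - <<'E'
from h import *
w=grab('wrist','wrist12')
s=r.sense();print(s['eef_pos'],s['tcp_rot'])
b=ball(w,250,250,60);print(b)
print(proj(w,(539.7,-227.5,194)),atz(w,*b[1],194))
E
```

```text
[ 533.87017747 -225.3257864   252.69958143] [-3.14157308e+00 -4.28670756e-04 -3.41057256e-01]
((np.float64(259.61538461538464), np.float64(216.07692307692307)), (267.8739013671875, 207.3521728515625), 21.19034194946289)
[267.89408854 203.2716687 ] [ 538.67393678 -230.42766882  194.        ]
```

View pics/wrist12.png

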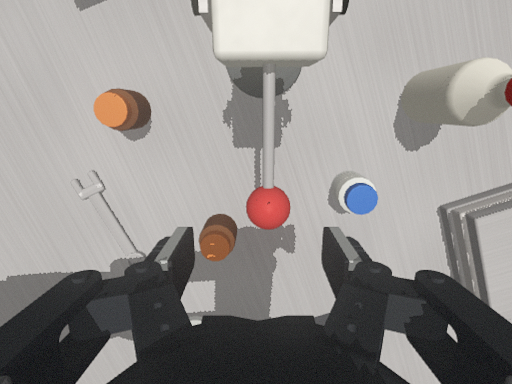

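Emit:
arm_command:
  targets:
    - [0.006, 0.002, 0.005, 0, 0, 0]
    - [0, 0, 0.025, 0, 0, 0]
    - [0, 0, 0.025, 0, 0, 0]
    - [0, 0, 0.018, 0, 0, 0]
    - [0, 0, 0.008, 0, 0, 0]
    - [0, 0, 0, 0, 0, 0]
    - [0, 0, 0, 0, 0, 0]

```text
clock: 25.23
eef_pos: [539.4, -230.1, 171.7]
tcp_rot: [3.141, -0.001, -0.342]
contact_force: [0.2, 0.2, -0.4]
opening: 0.76
```

```bash
python3 - <<'E'
from h import *
w=grab('wrist','wrist13');grab('side','side13')
s=r.sense();print(s['eef_pos'],s['contact_force'])
crop('side13',230,150,350,270,4,'c16')
E
```

```text
[ 539.6782084  -230.22373016  172.30530327] [-0.20611977  0.23391822  0.19564789]
```

View pics/wrist13.png

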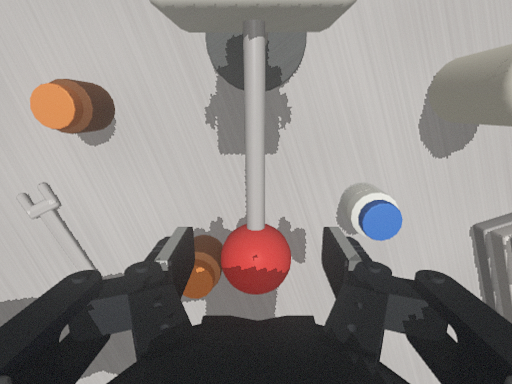

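View pics/c16.png

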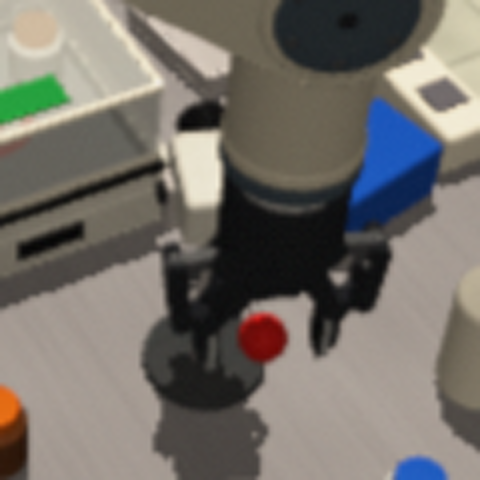

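```bash
python3 - <<'E'
from h import *
w=load('wrist13');print(proj(w,(539.7,-230.2,194)),proj(w,(539.0,-229,194)),ball(w,256,258,40)[1:],w['fx'])
# distance from radius
E
```

```text
[257.7450809 256.1878906] [255.42803152 254.42099227] ((253.9241485595703, 258.1400146484375), 36.279937744140625) 292.56614458127507
```

Ball centred between the pads; closing gently.

Emit:
arm_command:
  targets:
    - [0, 0, 0, 0, 0, 0]
    - [0, 0, 0, 0, 0, 0]
    - [0, 0, 0, 0, 0, 0]
    - [0, 0, 0, 0, 0, 0]
    - [0, 0, 0, 0, 0, 0]
    - [0, 0, 0, 0, 0, 0]
  fingers: 0.02
  squeeze: 25

```text
clock: 25.83
eef_pos: [538.7, -229.9, 170.8]
tcp_rot: [3.142, -0.001, -0.342]
contact_force: [0.9, -0.6, 0.5]
opening: 0.356
```

```bash
python3 - <<'E'
from h import *
s=r.sense();print(s['eef_pos'],s['contact_force'],s['opening'],s['tcp_rot'])
P=np.array([583,-106,200.]);B=np.array([527.5,170.5,45]);K0=np.array([539.3,-229.5,194])
d0=P-K0;az0=np.arctan2(d0[1],d0[0]);t0=np.arcsin((P-K0)[2]/-130.) 
d1=B-P;az1=np.arctan2(d1[1],d1[0]);t1=np.arctan2(-d1[2],np.hypot(*d1[:2]))
t0=-np.arctan2(P[2]-K0[2],np.hypot(*d0[:2]))
print(az0,t0,az1,t1)
yaw=-0.342;N=12
def knob(a,t): return P-130*np.array([np.cos(a)*np.cos(t),np.sin(a)*np.cos(t),-np.sin(t)])
kp=knob(az0,t0);print(kp, knob(az1,t1))
for i in range(1,N+1):
    a=az0+(az1-az0)*i/N;t=t0+(t1-t0)*i/N;k=knob(a,t);dw=k-kp;kp=k
    Rt=R.from_euler('xyz',[np.pi,0,yaw]).as_matrix();print((Rt.T@dw/1000).round(4),round(-(az1-az0)/N,4));yaw+=(az1-az0)/N
E
```

```text
[ 538.65854054 -229.86456299  170.79555181] [ 0.85147202 -0.60378857  0.45934246] 0.3557766687580393 [ 3.14150168e+00 -5.83885025e-04 -3.42033958e-01]
1.230699207285134 -0.045768288075222166 1.7688872968247507 0.5025483590860612
[ 539.68018687 -228.42555885  194.05219957] [ 605.42051358 -217.69859469  262.61584874]
[ 0.0058 -0.     -0.0059] -0.0448
[ 0.0058 -0.0003 -0.0059] -0.0448
[ 0.0058 -0.0005 -0.0059] -0.0448
[ 0.0058 -0.0008 -0.0059] -0.0448
[ 0.0057 -0.0011 -0.0059] -0.0448
[ 0.0057 -0.0014 -0.0058] -0.0448
[ 0.0056 -0.0016 -0.0058] -0.0448
[ 0.0055 -0.0019 -0.0057] -0.0448
[ 0.0054 -0.0021 -0.0056] -0.0448
[ 0.0053 -0.0024 -0.0055] -0.0448
[ 0.0052 -0.0026 -0.0054] -0.0448
[ 0.0051 -0.0029 -0.0053] -0.0448
```

Emit:
arm_command:
  targets:
    - [0.0058, 0, -0.0059, 0, 0, -0.045]
    - [0.0058, -0.0003, -0.0059, 0, 0, -0.045]
    - [0.0058, -0.0005, -0.0059, 0, 0, -0.045]
    - [0.0058, -0.0008, -0.0059, 0, 0, -0.045]
    - [0.0057, -0.0011, -0.0059, 0, 0, -0.045]
    - [0.0057, -0.0014, -0.0058, 0, 0, -0.045]
    - [0, 0, 0, 0, 0, 0]

```text
clock: 26.42
eef_pos: [573.5, -233.5, 206.4]
tcp_rot: [3.141, -0.001, -0.07]
contact_force: [-0.9, -1.6, 0.0]
opening: 0.353
```

```bash
python3 - <<'E'
from h import *
w=grab('wrist','wrist14')
E
```

```text
(no output)
```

View pics/wrist14.png

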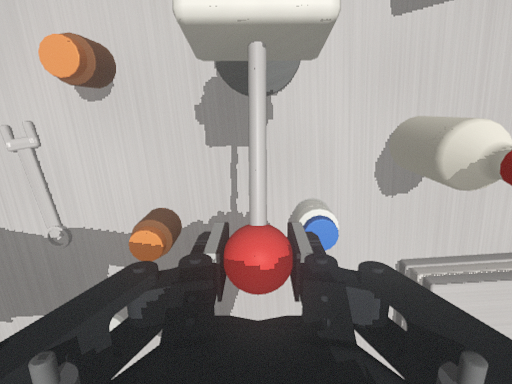

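Ball held and the camera follows; continuing to the end of the arc.

Emit:
arm_command:
  targets:
    - [0.0056, -0.0016, -0.0058, 0, 0, -0.045]
    - [0.0055, -0.0019, -0.0057, 0, 0, -0.045]
    - [0.0054, -0.0021, -0.0056, 0, 0, -0.045]
    - [0.0053, -0.0024, -0.0055, 0, 0, -0.045]
    - [0.0052, -0.0026, -0.0054, 0, 0, -0.045]
    - [0.0051, -0.0029, -0.0053, 0, 0, -0.045]
    - [0, 0, 0, 0, 0, 0]
    - [0, 0, 0, 0, 0, 0]

```text
clock: 27.13
eef_pos: [604.0, -219.0, 239.0]
tcp_rot: [3.141, -0.0, 0.196]
contact_force: [0.5, -0.5, 1.0]
opening: 0.355
```

```bash
python3 - <<'E'
from h import *
grab('wrist','wrist15');grab('side','side15');grab('scene','scene15')
crop('side15',200,120,350,270,4,'c17');crop('scene15',170,120,350,250,4,'c18')
s=r.sense();print(s['eef_pos'],s['contact_force'],s['wrist_torque'])
E
```

```text
[ 603.83452271 -219.00843817  238.91928679] [-0.29117166 -0.01649216 -0.01178354] [-0.06327042 -0.15596209  0.11921632]
```

View pics/wrist15.png

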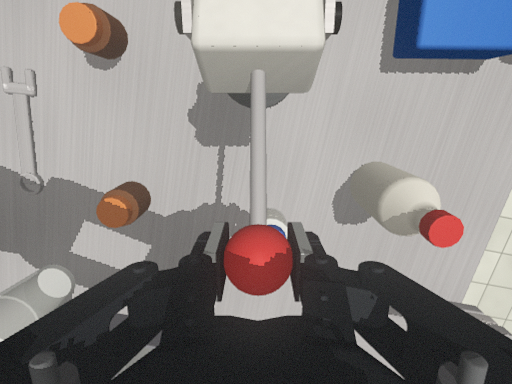

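View pics/c17.png

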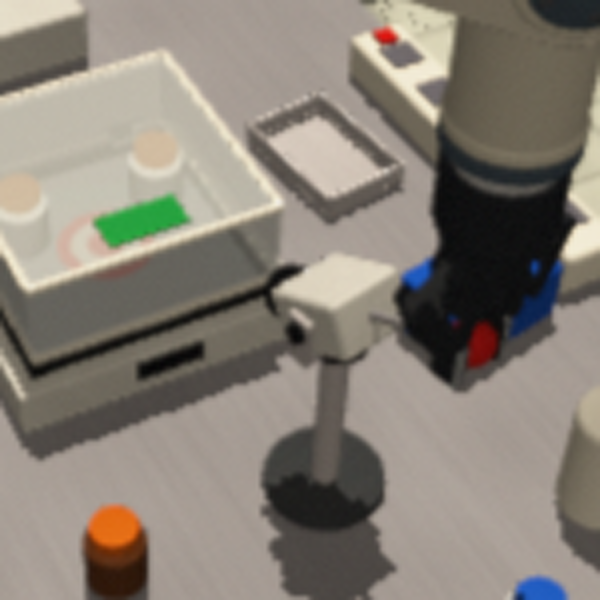

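View pics/c18.png

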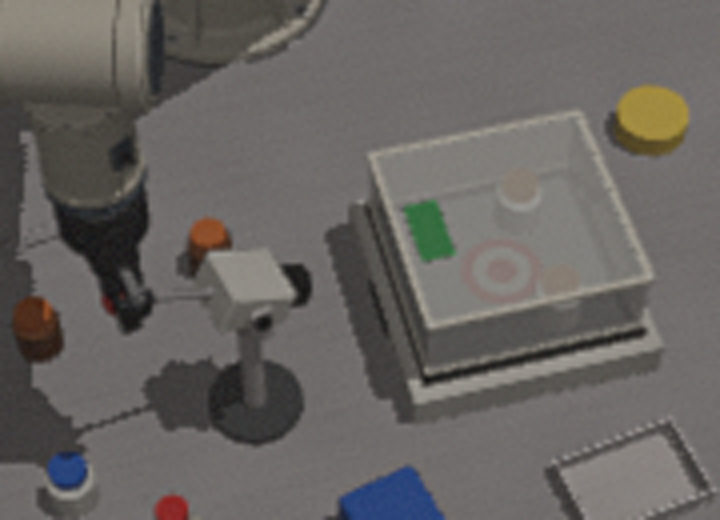

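Emit:
arm_command:
  targets:
    - [0, 0, 0, 0, 0, 0]
    - [0, 0, 0, 0, 0, 0]
    - [0, 0, 0, 0, 0, 0]
    - [0, 0, -0.01, 0, 0, 0]
    - [0, 0, -0.03, 0, 0, 0]
    - [0, 0, -0.03, 0, 0, 0]
    - [0, 0, -0.03, 0, 0, 0]
    - [0, 0, 0, 0, 0, 0]
    - [0, 0, 0, 0, 0, 0]
    - [0, 0, 0, 0, 0, 0]
  fingers: 0.065

```text
clock: 28.12
eef_pos: [603.8, -218.8, 339.2]
tcp_rot: [-3.142, -0.0, 0.198]
contact_force: [0.9, 0.0, -0.2]
opening: 0.76
```

```bash
python3 - <<'E'
from h import *
grab('wrist','wrist16');grab('side','side16');grab('scene','scene16')
crop('side16',200,120,350,270,4,'c19')
s=r.sense();print(s['eef_pos'],s['contact_force'],s['wrist_torque'])
E
```

```text
[ 603.40791818 -218.69214814  337.87536518] [ 0.55483512  0.25799507 -1.10572689] [ 0.01100159 -0.00429103 -0.07113353]
```

Emit:
arm_command:
  targets:
    - [-0.02, 0.01, 0, 0, 0, 0]
    - [-0.03, 0.03, 0, 0, 0, 0]
    - [-0.03, 0.03, 0, 0, 0, 0]
    - [-0.03, 0.02, 0, 0, 0, 0]
    - [0, 0, 0, 0, 0, 0]
    - [0, 0, 0, 0, 0, 0]
    - [0, 0, 0, 0, 0, 0]

```text
clock: 28.85
eef_pos: [514.6, -327.3, 338.5]
tcp_rot: [-3.141, 0.0, 0.197]
contact_force: [-0.3, 0.3, 0.4]
opening: 0.763
```

```bash
python3 - <<'E'
from h import *
grab('wrist','wrist17');grab('side','side17');grab('scene','scene17')
s=r.sense();print(s['eef_pos'],s['contact_force'],s['wrist_torque'])
a=cv2.imread('pics/wrist16.png');b=cv2.imread('pics/wrist17.png')
E
```

```text
[ 515.39070344 -326.58018735  338.7821218 ] [-0.50137741 -0.23041283  0.07160085] [-0.01977896  0.0212029  -0.00939404]
```

View pics/wrist16.png

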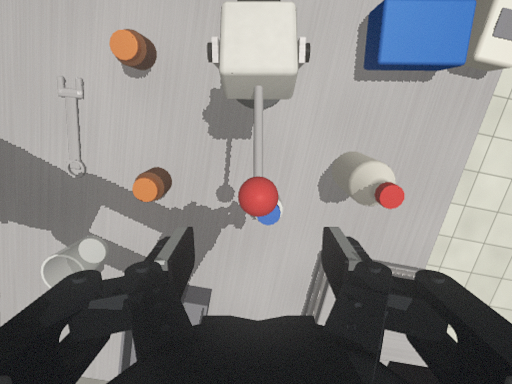

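View pics/wrist17.png

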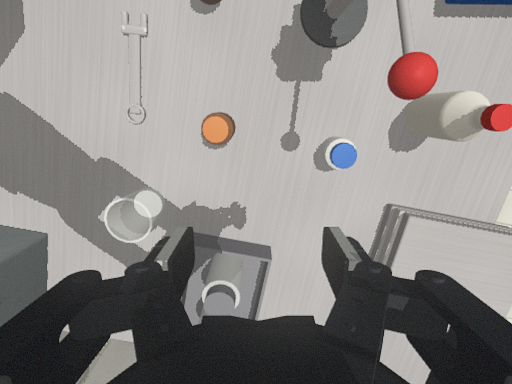

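View pics/c19.png

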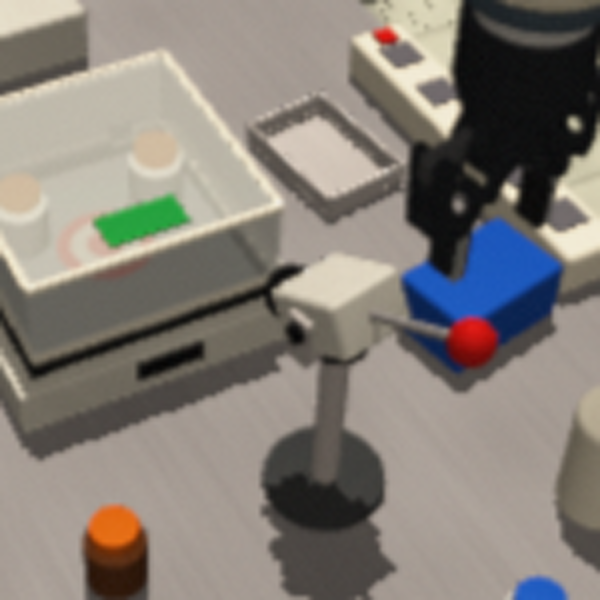

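```bash
python3 - <<'E'
from h import *
L={n:load(n) for n in ['wrist11','wrist12','wrist15','wrist16','wrist17','side16','scene16','side11']}
for n,u,v in [('wrist11',296,83),('wrist15',258.5,17),('wrist16',258.5,52)]: print(n,atz(L[n],u,v,200))
print('tri',tri([(L['wrist11'],296,83),(L['wrist15'],258.5,17),(L['wrist16'],258.5,52)]))
b16=ball(L['wrist16'],258,197,28);b17=ball(L['wrist17'],412,76,32);bs=ball(L['side16'],318,205.5,12);bc=ball(L['scene16'],200,195,20)
print(b16,b17,bs,bc)
K=tri([(L['wrist16'],258,197),(L['wrist17'],412.5,76)]);print(K)
K2=tri([(L['wrist16'],258,197),(L['wrist17'],412.5,76),(L['side16'],318.25,205.5)]);print(K2)
for P in [(583,-106,200)]:
  for k in (K,K2):
    d=np.array(P)-k;n=np.linalg.norm(d);t=P+d*((45-200)/d[2]);print(n,t)
# initial lens/side check
crop('side16',255,170,345,230,8,'c20')
E
```

```text
wrist11 [ 582.54944135 -105.91869045  200.        ]
wrist15 [ 582.04033314 -106.21166475  200.        ]
wrist16 [ 581.97269082 -106.51597921  200.        ]
tri [ 582.17165203 -106.37733125  200.94151742]
((np.float64(246.5), np.float64(191.5)), (256.45123291015625, 195.6219482421875), 19.169572830200195) ((np.float64(403.65644171779144), np.float64(80.21349693251534)), (412.5, 75.5), 25.93270492553711) ((np.float64(317.7368421052632), np.float64(204.99122807017545)), (317.3333435058594, 205.0), 6.411885738372803) ((np.float64(198.6), np.float64(194.34)), (192.0, 196.5), 11.543496131896973)
[ 604.15604332 -220.02839908  263.34613241]
[ 604.52728717 -220.28406738  262.33174793]
132.1468367301791 [531.23382912 173.01311706  45.        ]
131.94513613655366 [529.4682185  178.18953473  45.        ]
```

View pics/c20.png

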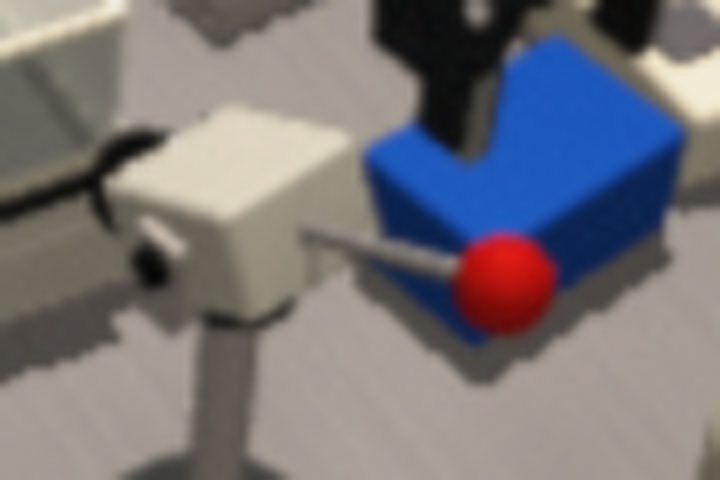

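```bash
python3 - <<'E'
from h import *
crop('side17',140,100,400,384,2.1,'c21');crop('scene17',110,110,390,290,2.8,'c22')
E
```

```text
(no output)
```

View pics/c21.png

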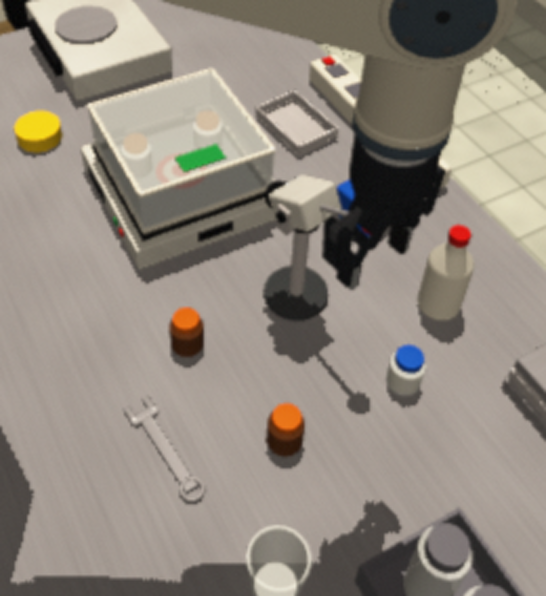

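View pics/c22.png

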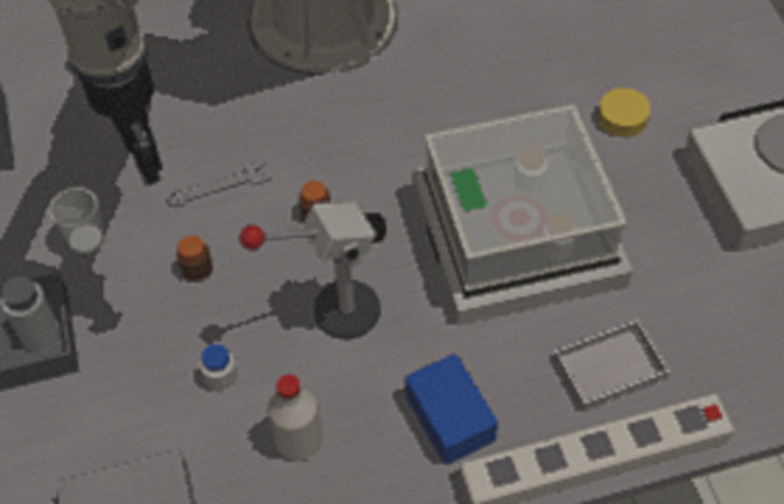

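```bash
python3 -c "
from rig import r
print(r.sign_off())"
```

```text
the job is handed in; nothing more can be done
None
```

The job is done in the order asked and handed in at about 29 s on the robot's clock; the sign-off gave no verdict.

- **Opening and jars:** I pressed the pad to its stop and the cover sprang open. I found two clear orange-capped jars, and both now stand upright on the chamber floor, clear of the bullseye. I left the two brown jars and the blue-capped jar alone.
- **Closing:** I swung the cover down, pressed it to the stop and let go. In pictures taken 1 s and about 7 s later it was still shut, with both jars upright inside.
- **Camera:** I gripped the red ball, moved the camera to its aim and let go. The measured viewing line is within about 0.3° in swivel and 0.5° in tilt of the bullseye centre. Using only the wrist camera, it meets the floor 3 to 5 mm from the centre. Adding the side camera gave about 8 mm, so the two disagree by a few millimetres, which is near the 2 mm calibration limit.
- **Bystanders:** In the last pictures the other things on the bench looked unmoved. I did not measure their positions again.

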